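# Clamp the mixing beaker with the ratchet lever

### The arm

A 7-joint arm with a two-finger parallel gripper is mounted at the origin on the work surface. World frame = base frame: x ahead of the robot, y to its left, z up, the work surface at z = 0. Lengths are in m, angles in rad, forces in N, time in s.
With the tool pointing down it reaches from about 0.425 to 0.8 m from the base axis. Payload 8.3 kg.
Tool frame: the origin (TCP) lies at the very end of the fingers, on their centre line; the grasp point (between the pads) lies 19 mm behind it (bot.grip_point_offset is the distance from the TCP to the grasp point, in m); x points along the fingers, z is the direction in which the jaws open and shut, and the axes are right-handed (so a half turn about x gives the same grasp; the last joint's range is limited). The gripper opens to 85 mm and grips with 20 to 120 N. Pads are 22 mm wide; open, the fingers measure 114 mm over their backs; the gripper's body (76 mm by 85 mm) begins 54 mm behind the grasp point. The pads swing forward as they close: fully open they stand 13 mm farther back than shut.
Start: joints at [1.081, 0.383, 0.016, 1.37, -0.006, 1.388, -0.046], TCP at [0.259, -0.569, 0.231] pointing down, gripper open.
Joint ranges: [-2.95, 2.95], [-0.25, 2.06], [-1.52, 1.56], [0.18, 2.33], [-1.44, 4.58], [0.02, 2.06], [-3.01, 3.01]. Speed limits (rad/s): [2.39, 2.39, 3.01, 3.01, 3.14, 3.14, 3.14].

### API

Orientations are given as a unit quaternion [x, y, z, w].
In Python, from workcell import bot gives the robot as it stands.
- The arm moves only by the tool jog_arm, never from a script. Its argument "commands" is a list of rows, each an object with "dp": the shift along the tool's x, y, z in m, a list of three; "twist": the turn about the tool's x in rad. A call has 1 to 8 rows; each row is the pose to reach, as a shift and turn from the pose measured when the call began, along the tool's axes at that moment; what a row does not reach only later rows make up. A row lasts 1/10 s, in which the tool goes at most 50 mm and 8.59 degrees, less where a joint would pass 70% of its speed; a pose out of reach is approached as far as the arm can. A call with a gripper value outside its range is refused whole. "hand" is the finger opening in m, from 0 to 0.0854, set as the call begins (left out, the last holds). The fingers move at their own pace and stop on an object; the grip force is fixed at half the most. Time passes only in rows, so rows that repeat a pose let the fingers close. It gives the time, the measured TCP pose, the force and the opening at its end, in the units of the state.
- bot.state(): the state, without advancing time (a new reading comes with each control period).
- bot.get_image(name): name is "scene" or "top" or "wrist"; returns a dict with "img" (480x640x3 uint8, blue, green, red), "fx", "fy", "cx", "cy" (pixels), "rvec" (rotation vector, rad) and "tvec" (3), from world to camera coordinates, as OpenCV has them. Camera axes: x right, y down, z forward; pixel columns grow to the right and rows downward; lengths in m; the calibration is good to about 2 mm. A picture is of the moment at which its call begins. There is no depth.
- bot.hand_in(): hands the job in, once; it reports no verdict.
The state is a dict: "t": time; "qpos": joint angles; "joint_vel": joint speeds; "effort": joint torques, N m; "ee_pos": TCP position; "orientation": TCP orientation; "ft_force": force on the tool from outside, world axes, zero at the start; "wrist_torque": the same for the moment, N m; "width": opening from 0.0 (shut) to 1.0 (fully open).
Only numpy, scipy, OpenCV 4.12 (cv2) and the standard library are available. Lean on these libraries where they do the work, as an engineer would, in place of code of your own. Each camera call takes 0.05 s, during which the arm holds its last target.

### The job

Stand the plain steel mixing beaker on the dark round spot of the bench clamp, then swing the clamp's ratchet lever back and forth, touching neither wheel nor jaw, until the jaw holds the beaker firmly against the stop with 20 to 75 N, going by feel and never squeezing it harder than that. Finally leave the lever swung all the way back to its parked end, and leave the mug and the jar where they stand.

Things in the scene. Friction and masses are not known exactly. Their poses are not given: they have to be found in the camera images.
- beaker: Plain straight-sided open steel beaker without handle, 58 mm outer diameter, 95 mm tall, wall 3 mm, 0.14 to 0.28 kg. Origin at the centre of its underside, z up along it. It stands on the counter, sometimes left and sometimes right of the clamp.
- clamp: Bench clamp fixed to the counter, base plate 190 x 330 x 12 mm. Origin under the ratchet wheel's axis at counter height, z up; the jaw slides along +y of this frame towards the stop. In line along y: wheel (y = 0), upright jaw, the beaker's spot, and the stop, a shallow V with its top 58 mm above the counter. It must be driven by the lever only.
- nest (a point): Middle of the dark round spot, 64 mm wide, on the base plate, 12 mm above the counter: where the beaker's underside goes (x = 15, y = 162 mm in the clamp's frame). A beaker set there stands 21 mm from the jaw. The stop's setting varies and is not measured: the jaw must push the beaker 3 to 17 mm along +y before it rests against the stop and the push builds up. Axes as the clamp's.
- jaw: Sliding jaw: a rack bar under the wheel and an upright plate with a pad 56 mm wide, top 64 mm above the counter. The body's origin lies on the wheel's axis (counter height) at the start and moves with the jaw along the clamp's +y, 5.9 mm a notch, 70 mm at most; the pad's face is 112 mm ahead of it when unloaded. The pad is sprung: it gives way 1 mm per 5 N.
- wheel: Toothed steel ratchet wheel, 102 mm across, 16 teeth (0.393 rad a notch), lying flat 32 to 54 mm above the counter, under the lever. Origin on its axis at counter height; turns counter-clockwise seen from above. A spring pawl keeps it from running back: when the lever goes back, it falls back to the last notch passed, so the jaw yields up to 5.9 mm (29 N).
- lever_post (a point): Middle of the upright black round post at the lever's end, 14 mm thick, standing from 70 to 125 mm above the counter; this point is 100 mm above the counter and 120 mm from the wheel's axis. The lever itself is a flat bar 20 mm wide, its top 70 mm above the counter.
- lever (a joint): Lever angle, rad, growing counter-clockwise from above: 0 = parked end, 1.6 = other end, both hard stops. At 0.8 it points along -x of the clamp, at 0 it leans 0.8 rad from there to the jaw's side. Growing = working stroke (lost motion up to a notch, then about 3 notches); back, it clicks over the teeth. Force along the swing at the post: P/8 for a jaw push P (N); friction makes it 1 N more while moving, about 1 N less held still.
- mug: White mug with a handle, 76 mm wide, 75 mm tall; a bystander. Origin under its centre.
- jar: Clear jar with a steel cap, 64 mm wide, 85 mm tall, behind the clamp's wheel; a bystander. Origin under its centre.

How it is judged:
On the way, in this order (a step that is already met when the one before it is completed fails the run):
1. the beaker stands upright on the clamp's base plate between jaw and stop, let go and not yet clamped (x of beaker in the frame of clamp between 0 and 0.03 m and height (world z) of beaker below 0.018 m and angle between beaker's own z axis and vertical below 0.08 rad and y of beaker in the frame of clamp between 0.138 and 0.182 m and contact force between the fingers and beaker below 0.1 N and linear speed of beaker below 0.03 m/s and contact force between jaw and beaker below 5 N), for 0.2 s.
2. the lever has been worked until the jaw presses the beaker with at least 20 N (x of beaker in the frame of clamp between 0 and 0.03 m and height (world z) of beaker below 0.018 m and angle between beaker's own z axis and vertical below 0.08 rad and contact force between jaw and beaker above 20 N and value of joint lever above 0.2 rad), for 0.2 s.
At the end, for the whole second after the job is handed in: The beaker stands upright (within 0.08 rad) on the base plate, within 15 mm of the jaw's centre line, held by the jaw with 20 to 75 N and at rest; the lever is back within 0.12 rad of its parked end; the robot has let go of both (x of beaker in the frame of clamp between 0 and 0.03 m and height (world z) of beaker below 0.018 m and angle between beaker's own z axis and vertical below 0.08 rad and contact force between jaw and beaker between 20 and 75 N and value of joint lever below 0.12 rad and linear speed of beaker below 0.01 m/s); the robot touches nothing.
It fails at once if the jaw squeezes the beaker with more than 75 N (contact force between jaw and beaker above 75 N).
It fails at once if the robot pushes the jaw itself (contact force between any of the fingers, the arm and jaw above 2 N).
It fails at once if the robot turns the wheel itself (contact force between any of the fingers, the arm and wheel above 2 N).
It fails at once if the beaker is dropped or thrown (faster than 1.2 m/s) (linear speed of beaker above 1.2 m/s).
It fails at once if the mug or the jar is moved by more than 30 mm (distance of any of mug, jar from where it was at the start of the episode above 0.03 m).
It also fails if it takes over 72 s, if anything falls off the work surface, if the arm or the gripper's body presses on something with over 40 N, if the wrist force passes 120 N, or if a joint passes its speed limit or range.

## Working session

There is one attempt and no reset: what is moved stays moved. The work goes in short steps, Python scripts to look and compute and a tool call to move; the robot and the scene stay as the last step left them, time stands still between calls to the robot, and variables do not carry over. Pictures are saved under pics/ and viewed, and the job is handed in when it is done.

Besides the shell and the picture viewer there is one more tool, called after ">>>" as name(argument=value, ...), one argument or row to a line, values as JSON. jog_arm: Moves the arm, as the interface text tells. Its arguments: {"type":"object","properties":{"commands":{"type":"array"},"hand":{"type":"number"}},"required":["commands"]}

```bash
mkdir -p pics; ls; python3 - <<'E'
from workcell import bot
import cv2
print(bot.state())
for n in ("scene","top","wrist"):
    d=bot.get_image(n); cv2.imwrite(f"pics/{n}0.png",d["img"]); print(n,d["fx"],d["fy"],d["cx"],d["cy"],d["rvec"],d["tvec"])
E
```

```text
pics
{'t': 0.0, 'qpos': array([ 1.08106319,  0.38427576,  0.01636355,  1.37118414, -0.00624247,
        1.3881831 , -0.04651445]), 'joint_vel': array([ 0.00284579, -0.00036601,  0.0004198 , -0.0012876 ,  0.00226319,
       -0.0006333 ,  0.00146484]), 'effort': array([ 9.90346007e-05, -6.27593279e+01,  8.44104923e-01, -3.71817541e+01,
        1.64021290e-02,  1.43352320e-02,  2.34645353e-05]), 'ee_pos': array([ 0.25855195, -0.56845299,  0.23024178]), 'orientation': array([ 0.383091  ,  0.59518099, -0.38238023,  0.59395811]), 'ft_force': array([ 0.1049307 ,  0.59616675, -0.09137427]), 'wrist_torque': array([-0.01765926,  0.04607522,  0.01037937]), 'width': 1.00091362632529}
scene 449.53991179482426 449.53991179482426 323.2062827222711 251.6933697112445 [ 2.17404972  0.92187303 -0.40470489] [-0.40340033 -0.2546128   1.42033193]
top 604.3416570573063 604.3416570573063 323.68697957350895 238.7727693198808 [ 2.15356482 -2.10615928  0.18881415] [-0.03212056  0.61546342  1.29484904]
wrist 413.76936564203316 413.76936564203316 316.2751347875912 233.38205676040027 [-2.40922103  1.55148415  0.2513417 ] [-0.62506706 -0.04170126  0.38052879]
```

View pics/scene0.png

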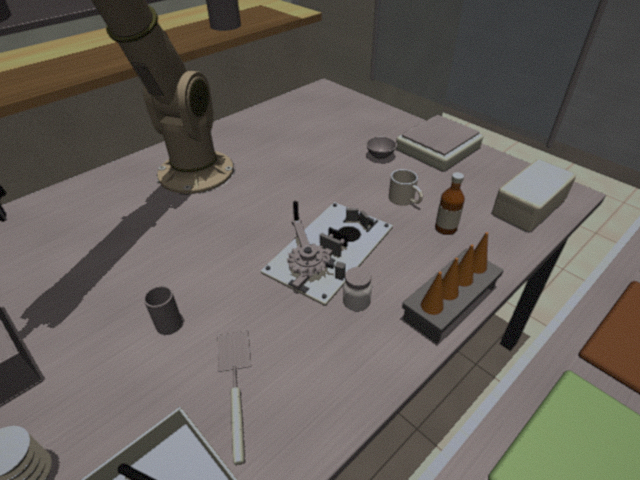

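View pics/top0.png

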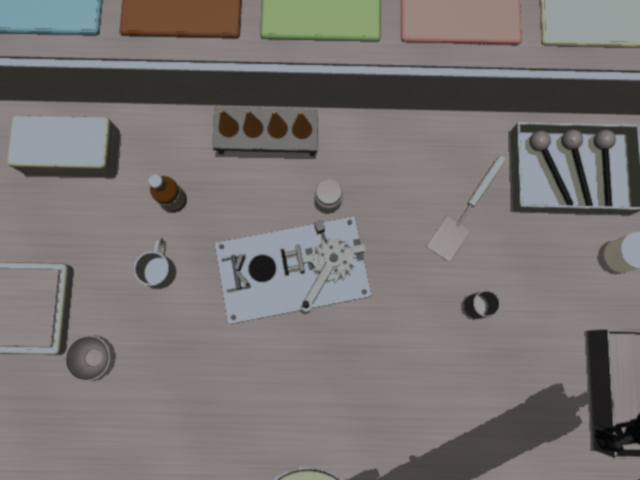

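View pics/wrist0.png

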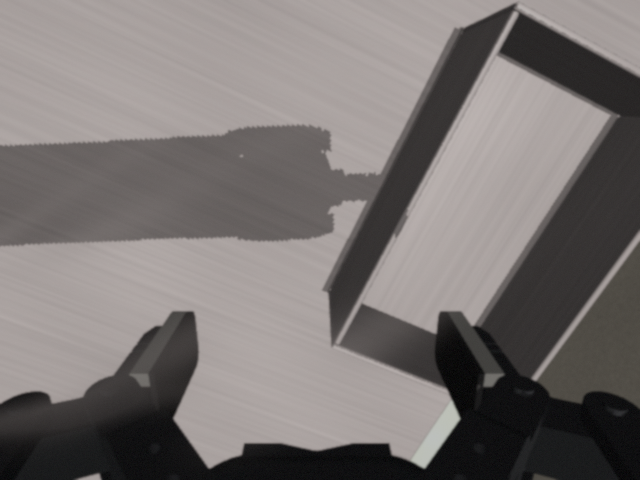

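Top view: the beaker is at about (482,304), the clamp plate around (292,270) with its spot at (262,268). The lever post is at (306,306), the mug at (153,270) and the jar at (328,195). I'll zoom in to measure.

```bash
cat > h.py <<'E'
import numpy as np, cv2
from workcell import bot
def cam(d):
    R,_=cv2.Rodrigues(np.array(d["rvec"],float)); t=np.array(d["tvec"],float).ravel()
    K=np.array([[d["fx"],0,d["cx"]],[0,d["fy"],d["cy"]],[0,0,1]]); return K,R,t
def ray(d,uv,z):
    K,R,t=cam(d); c=-R.T@t; v=R.T@np.linalg.solve(K,[uv[0],uv[1],1.]); return c+v*(z-c[2])/v[2]
def proj(d,P):
    K,R,t=cam(d); p=K@(R@np.array(P,float)+t); return p[:2]/p[2]
E
python3 - <<'E'
import cv2,pickle
from h import *
d=bot.get_image("top"); s=bot.get_image("scene")
pickle.dump((d,s),open("d0.pkl","wb"))
i=d["img"]
a=cv2.resize(i[205:335,205:385],None,fx=4.4,fy=4.4,interpolation=cv2.INTER_CUBIC); cv2.imwrite("pics/clampz.png",a)
b=cv2.resize(i[270:340,440:530],None,fx=6,fy=6,interpolation=cv2.INTER_CUBIC); cv2.imwrite("pics/beakz.png",b)
# dark spot
g=cv2.cvtColor(i,cv2.COLOR_BGR2GRAY)
m=(g<45).astype('uint8'); 
n,l,st,c=cv2.connectedComponentsWithStats(m[205:335,205:385])
for k in range(1,n):
    if st[k,4]>30: print(st[k],c[k]+205)
# plate
m=((g>150)).astype('uint8')*255
m=cv2.morphologyEx(m,cv2.MORPH_CLOSE,np.ones((25,25)))
cs,_=cv2.findContours(m[205:335,205:385],cv2.RETR_EXTERNAL,cv2.CHAIN_APPROX_NONE)
c=max(cs,key=cv2.contourArea)+205
r=cv2.minAreaRect(c); print(r)
bx=cv2.boxPoints(r); print(bx,[ray(d,p,0.012).round(4) for p in bx])
E
```

```text
[77 45  6 24 45] [284.46666667 261.57777778]
[ 45  51  25  25 507] [261.93293886 268.00394477]
((291.057373046875, 260.79315185546875), (96.85918426513672, 146.5048370361328), 78.92979431152344)
[[209.86896 227.33002]
 [353.6477  199.19939]
 [372.2458  294.2563 ]
 [228.46704 322.3869 ]] [array([0.6444, 0.245 , 0.012 ]), array([ 0.7188, -0.0861,  0.012 ]), array([ 0.4983, -0.1312,  0.012 ]), array([0.4279, 0.1913, 0.012 ])]
```

View pics/clampz.png

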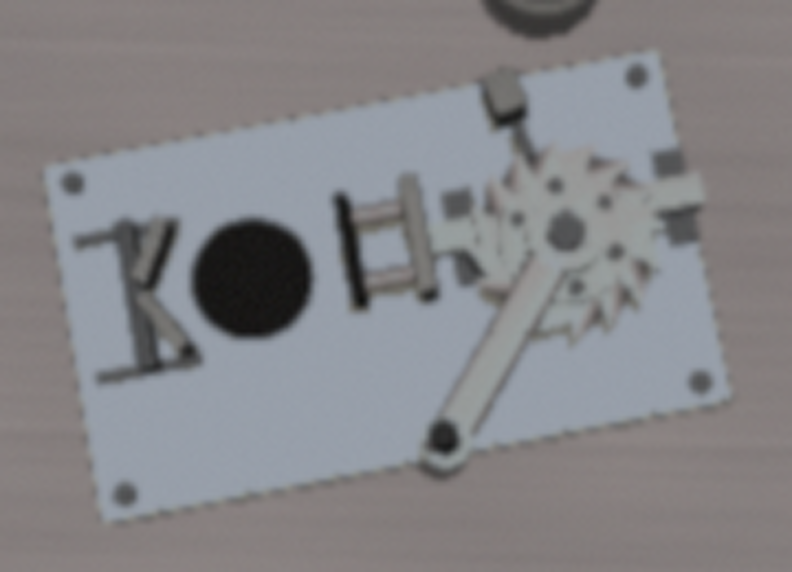

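View pics/beakz.png

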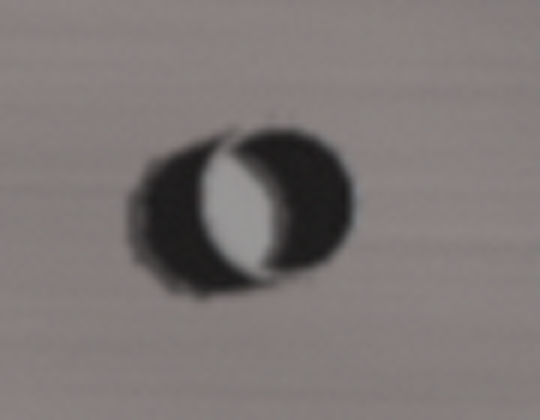

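```bash
python3 - <<'E'
import pickle
from h import *
d,s=pickle.load(open("d0.pkl","rb"))
z=lambda p:(205+(p[0]+.5)/4.4-.5,205+(p[1]+.5)/4.4-.5)
C=[ray(d,z(p),0.012)[:2] for p in [(47,170),(655,52),(732,402),(105,520)]]
print(np.round(C,4)); print([np.linalg.norm(C[i]-C[(i+1)%4]).round(4) for i in range(4)])
# y axis clamp: from wheel to stop = corner1->corner0, and 2->3
v=(C[0]-C[1]); w=(C[3]-C[2]); u=(C[0]-C[3]);u2=(C[1]-C[2])
a=np.arctan2(v[1],v[0]),np.arctan2(w[1],w[0]),np.arctan2(u[1],u[0])+np.pi/2,np.arctan2(u2[1],u2[0])+np.pi/2
print("yaxis ang",a)
nest=ray(d,(261.93,268.0),.012); print("nest",nest)
hub=ray(d,z((566,230)),.07); print("hub(z~.07)",hub)
post=ray(d,z((444,434)),.125); print("post top",post)
b=ray(d,(440+278.5/6-.5,270+203.5/6-.5),.095); print("beaker rim",b)
K,R,t=cam(d); print("cam",-R.T@t)
for n,p,h in(("b",b,.095),("nest",nest,.012),("post",post,.125)): print(n,proj(s,[*p[:2],h]))
th=np.mean(a); yh=np.array([np.cos(th),np.sin(th)]); xh=np.array([yh[1],-yh[0]])
O=nest[:2]-15e-3*xh-162e-3*yh; print("th",th,"O",O,"post rel",(post[:2]-O)@xh,(post[:2]-O)@yh)
i=s["img"]
cv2.imwrite("pics/sz.png",cv2.resize(i[185:345,130:400],None,fx=2.9,fy=2.9,interpolation=cv2.INTER_CUBIC))
E
```

```text
[[ 0.6075  0.2305]
 [ 0.6777 -0.0863]
 [ 0.4943 -0.1284]
 [ 0.427   0.1913]]
[np.float64(0.3245), np.float64(0.1881), np.float64(0.3267), np.float64(0.1847)]
yaxis ang (np.float64(1.7889326398551773), np.float64(1.7783285703455147), np.float64(1.7850263024087456), np.float64(1.7965516723487658))
nest [0.55259952 0.12109148 0.012     ]
hub(z~.07) [ 0.57334459 -0.0402963   0.07      ]
post top [0.46683124 0.01619983 0.125     ]
beaker rim [ 0.47705614 -0.36621978  0.095     ]
cam [ 0.380148   -0.01957368  1.3825937 ]
b [158.62641221 293.43950378]
nest [348.72717039 232.72502883]
post [295.13373154 200.7982288 ]
th 1.7872097962395508 O [ 0.57273537 -0.0403506 ] post rel -0.0912908291368519 0.077971923383502
```

View pics/sz.png

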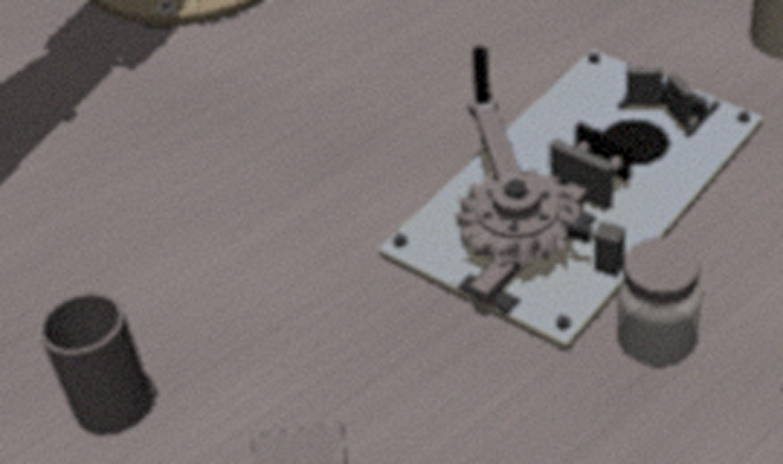

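```bash
cat >> h.py <<'E'
from scipy.spatial.transform import Rotation as Ro
def T(): 
    s=bot.state(); return s, np.array(s["ee_pos"]), Ro.from_quat(s["orientation"]).as_matrix()
def row(P,zang=None):
    """row (dp,twist) to world TCP P with tool z at world angle zang (mod pi)"""
    s,p,R=T(); dp=R.T@(np.array(P)-p); tw=0
    if zang is not None:
        v=R.T@np.array([np.cos(zang),np.sin(zang),0]); tw=np.arctan2(-v[1],v[2])
        tw=(tw+np.pi/2)%np.pi-np.pi/2
    return dp.round(4),round(float(tw),3)
TH=1.7872; YH=np.array([np.cos(TH),np.sin(TH)]); XH=np.array([YH[1],-YH[0]])
O=np.array([.57274,-.04035])
def post(a,r=.12):
    d=-np.cos(.8-a)*XH+np.sin(.8-a)*YH; t=-np.sin(.8-a)*XH-np.cos(.8-a)*YH
    return O+r*d,t
E
python3 - <<'E'
from h import *
s,p,R=T(); print(R.round(3), np.arctan2(R[1,2],R[0,2]))
print(row([.477,-.366,.25],.2164))
print(post(0),post(1.6))
E
```

```text
[[-0.     0.91   0.414]
 [ 0.001  0.414 -0.91 ]
 [-1.     0.    -0.001]] -1.143965532308353
(array([-0.0191,  0.2827, -0.0942]), -1.36)
(array([0.47260164, 0.02577343]), array([-0.55102858, -0.83448637])) (array([ 0.50956876, -0.14237644]), array([ 0.85022032, -0.52642702]))
```

>>> jog_arm(
  commands=[
    {"dp": [-0.02, 0.283, -0.094], "twist": -1.36},
    {"dp": [-0.02, 0.283, -0.094], "twist": -1.36},
    {"dp": [-0.02, 0.283, -0.094], "twist": -1.36},
    {"dp": [-0.02, 0.283, -0.094], "twist": -1.36},
    {"dp": [-0.02, 0.283, -0.094], "twist": -1.36},
    {"dp": [-0.02, 0.283, -0.094], "twist": -1.36},
    {"dp": [-0.02, 0.283, -0.094], "twist": -1.36},
    {"dp": [-0.02, 0.283, -0.094], "twist": -1.36},
  ],
  hand=0.085,
)

```text
t: 1.05
ee_pos: [0.4791, -0.3638, 0.2509]
orientation: [-0.023, 0.707, 0.024, 0.707]
ft_force: [-0.4, -0.6, -0.5]
width: 0.992
```

```bash
python3 - <<'E'
from h import *
print(row([.477,-.366,.25],.2164)); s=bot.state(); print(s["t"],s["ee_pos"],s["qpos"])
d=bot.get_image("wrist"); cv2.imwrite("pics/w1.png",d["img"]); print(proj(d,[.477,-.366,.095]))
E
```

```text
(array([ 0.0009, -0.0021, -0.0022]), -0.15)
1.05 [ 0.47910425 -0.36377591  0.25088769] [ 0.82271216  0.3431306  -0.30103133  1.39348074  0.09990412  1.42067761
  0.58997828]
[314.64772577 211.68872662]
```

View pics/w1.png

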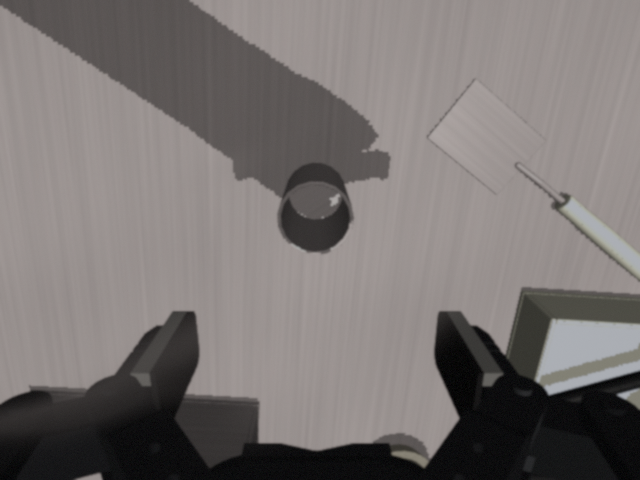

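The wrist view shows the rim centred near (315.5,216), about 4 px below my prediction. I'll refine with that.

```bash
python3 - <<'E'
from h import *
d=bot.get_image("wrist")
print(ray(d,(315.5,216),.095))
i=d["img"][140:290,240:390]; cv2.imwrite("pics/w2.png",cv2.resize(i,None,fx=4,fy=4,interpolation=cv2.INTER_CUBIC))
s=bot.get_image("scene")
print(ray(s,(159,296),.095))
E
```

```text
[ 0.47674939 -0.37058266  0.095     ]
[ 0.48386059 -0.36914705  0.095     ]
```

View pics/w2.png

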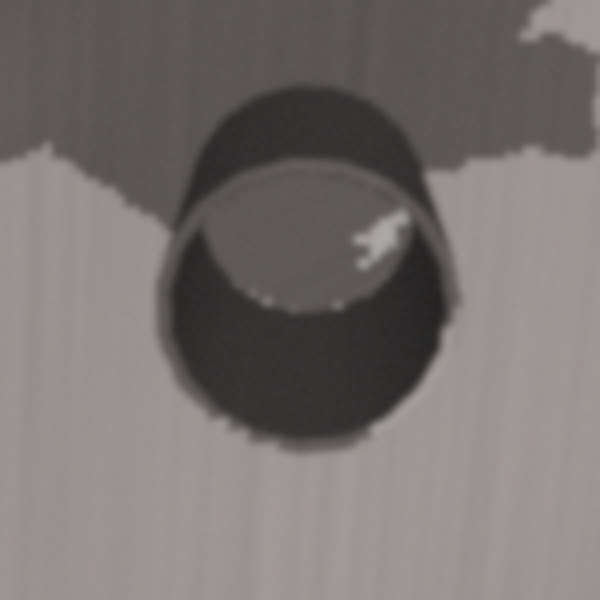

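```bash
python3 - <<'E'
from h import *
print(row([.477,-.369,.052],.2164), bot.state()["t"])
E
```

```text
(array([ 0.1987, -0.0031, -0.0002]), -0.164) 1.2
```

>>> jog_arm(
  commands=[
    {"dp": [0.03, -0.003, 0], "twist": -0.15},
    {"dp": [0.07, -0.003, 0], "twist": -0.164},
    {"dp": [0.11, -0.003, 0], "twist": -0.164},
    {"dp": [0.15, -0.003, 0], "twist": -0.164},
    {"dp": [0.18, -0.003, 0], "twist": -0.164},
    {"dp": [0.199, -0.003, 0], "twist": -0.164},
    {"dp": [0.199, -0.003, 0], "twist": -0.164},
    {"dp": [0.199, -0.003, 0], "twist": -0.164},
  ],
)

```text
t: 2.0
ee_pos: [0.4772, -0.3693, 0.0522]
orientation: [-0.075, 0.703, 0.076, 0.703]
ft_force: [-0.1, 0.2, 0.5]
width: 0.995
```

```bash
python3 - <<'E'
from h import *
print(row([.477,-.369,.052],.2164), bot.state()["t"])
d=bot.get_image("wrist"); cv2.imwrite("pics/w3.png",d["img"])
E
```

```text
(array([ 0.0002,  0.0003, -0.0001]), -0.003) 2.0
```

View pics/w3.png

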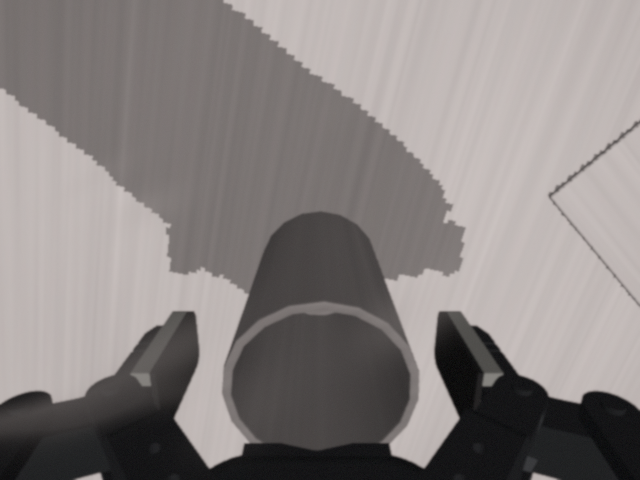

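The beaker sits between the pads, with the rim centred at u≈320 and the pads symmetric around 317. Closing.

>>> jog_arm(
  commands=[
    {"dp": [0, 0, 0], "twist": 0},
    {"dp": [0, 0, 0], "twist": 0},
    {"dp": [0, 0, 0], "twist": 0},
    {"dp": [0, 0, 0], "twist": 0},
    {"dp": [0, 0, 0], "twist": 0},
    {"dp": [0, 0, 0], "twist": 0},
  ],
  hand=0.04,
)

```text
t: 2.65
ee_pos: [0.479, -0.3705, 0.0553]
orientation: [-0.076, 0.702, 0.074, 0.704]
ft_force: [0.1, -0.2, 7.4]
width: 0.671
```

```bash
python3 - <<'E'
from h import *
d=bot.get_image("wrist"); cv2.imwrite("pics/w4.png",d["img"])
d=bot.get_image("top"); cv2.imwrite("pics/t4.png",d["img"])
print(row([.477,-.369,.2]),row([.5526,.1211,.2],.2164),bot.state()["width"])
E
```

```text
(array([-0.1447,  0.0015, -0.0012]), 0.0) (array([-0.1457,  0.4644,  0.1766]), -0.003) 0.6765073640876549
```

View pics/w4.png

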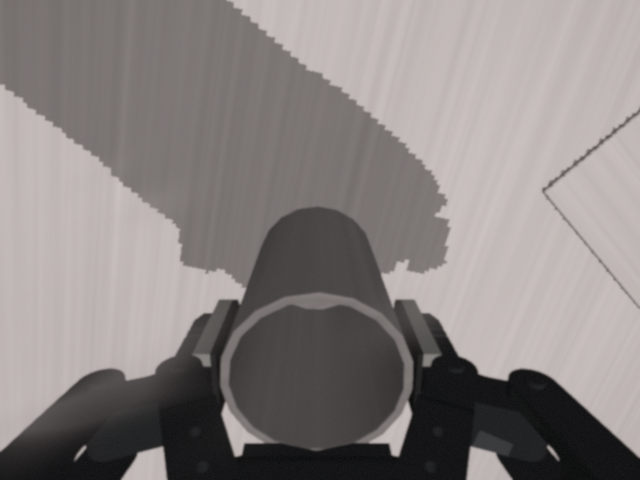

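>>> jog_arm(
  commands=[
    {"dp": [-0.03, 0, 0], "twist": 0},
    {"dp": [-0.07, 0, 0], "twist": 0},
    {"dp": [-0.11, 0.03, 0.012], "twist": 0},
    {"dp": [-0.145, 0.07, 0.027], "twist": 0},
    {"dp": [-0.145, 0.115, 0.044], "twist": 0},
    {"dp": [-0.145, 0.16, 0.061], "twist": 0},
    {"dp": [-0.145, 0.205, 0.078], "twist": 0},
    {"dp": [-0.145, 0.25, 0.095], "twist": 0},
  ],
)

```text
t: 3.55
ee_pos: [0.5183, -0.1036, 0.2007]
orientation: [-0.077, 0.701, 0.074, 0.705]
ft_force: [0.5, 0.5, -1.8]
width: 0.673
```

```bash
python3 - <<'E'
from h import *
s=bot.state(); print(s["width"],s["ft_force"],s["qpos"])
print(row([.5526,.1211,.2],.2164))
E
```

```text
0.6732016527617596 [ 0.50607897  0.48095145 -1.84415172] [ 0.54349634  0.22296615 -0.47452511  1.66980826  0.10904355  1.26906318
  0.26030206]
(array([1.000e-04, 2.124e-01, 8.100e-02]), -0.003)
```

>>> jog_arm(
  commands=[
    {"dp": [0, 0.045, 0.017], "twist": 0},
    {"dp": [0, 0.09, 0.034], "twist": 0},
    {"dp": [0, 0.135, 0.051], "twist": 0},
    {"dp": [0, 0.175, 0.067], "twist": 0},
    {"dp": [0, 0.2, 0.076], "twist": 0},
    {"dp": [0, 0.212, 0.081], "twist": -0.003},
    {"dp": [0, 0.212, 0.081], "twist": -0.003},
    {"dp": [0, 0.212, 0.081], "twist": -0.003},
  ],
)

```text
t: 4.35
ee_pos: [0.5528, 0.1188, 0.2]
orientation: [-0.077, 0.701, 0.074, 0.705]
ft_force: [-0.2, -1.0, -1.7]
width: 0.671
```

```bash
python3 - <<'E'
from h import *
s=bot.state(); print(s["width"],s["ft_force"],s["qpos"])
print(row([.5526,.1211,.069],.2164))
d=bot.get_image("wrist"); cv2.imwrite("pics/w5.png",d["img"]); print(proj(d,[.5526,.1211,.012]))
g=d["img"]
print(ray(d,(317,371),bot.state()["ee_pos"][2]+.04))
d=bot.get_image("top"); cv2.imwrite("pics/t5.png",cv2.resize(d["img"][180:360,180:400],None,fx=3.5,fy=3.3))
E
```

```text
0.6710694263558098 [-0.20158367 -1.00345397 -1.69442699] [ 0.20352014  0.32611296 -0.59553561  1.56908667  0.19375971  1.30131299
 -0.20444148]
(array([ 0.131 ,  0.003 , -0.0003]), -0.002)
[317.30473086 194.93472955]
[0.55136513 0.12115616 0.24002764]
```

View pics/w5.png

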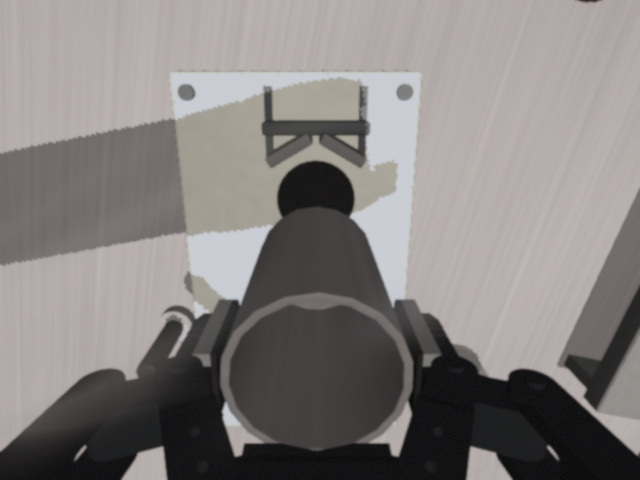

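View pics/t5.png

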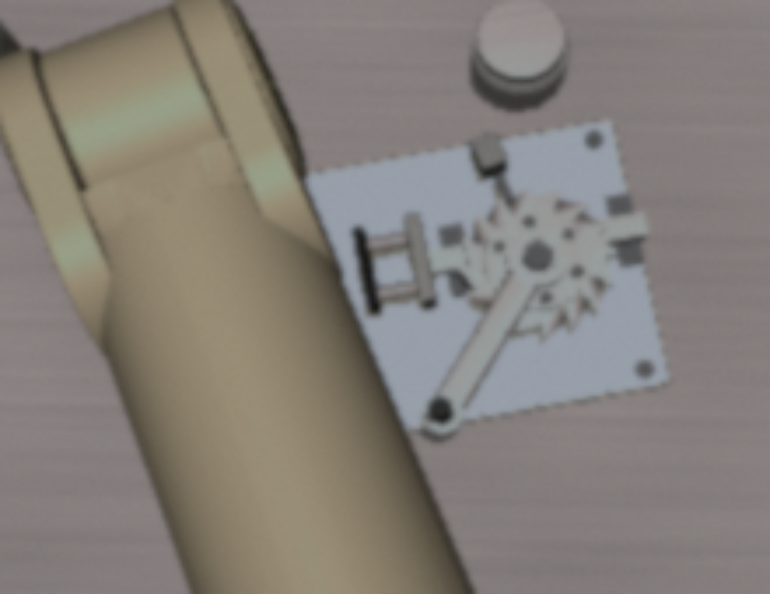

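>>> jog_arm(
  commands=[
    {"dp": [0.035, 0.001, 0], "twist": 0},
    {"dp": [0.075, 0.001, 0], "twist": 0},
    {"dp": [0.105, 0.001, 0], "twist": 0},
    {"dp": [0.12, 0.001, 0], "twist": 0},
    {"dp": [0.127, 0.001, 0], "twist": 0},
    {"dp": [0.131, 0.001, 0], "twist": 0},
    {"dp": [0.131, 0.001, 0], "twist": 0},
    {"dp": [0.131, 0.001, 0], "twist": 0},
  ],
)

```text
t: 5.25
ee_pos: [0.5543, 0.1187, 0.0704]
orientation: [-0.077, 0.701, 0.073, 0.705]
ft_force: [0.0, 0.2, -1.7]
width: 0.672
```

```bash
python3 - <<'E'
from h import *
s=bot.state(); print(s["width"],s["ft_force"],s["ee_pos"])
d=bot.get_image("wrist"); cv2.imwrite("pics/w6.png",d["img"])
d=bot.get_image("scene"); cv2.imwrite("pics/s6.png",cv2.resize(d["img"][150:310,240:440],None,fx=3.9,fy=3.7))
E
```

```text
0.6719397329299527 [ 0.00437425  0.16158166 -1.71110252] [0.55430109 0.11865412 0.07040913]
```

View pics/w6.png

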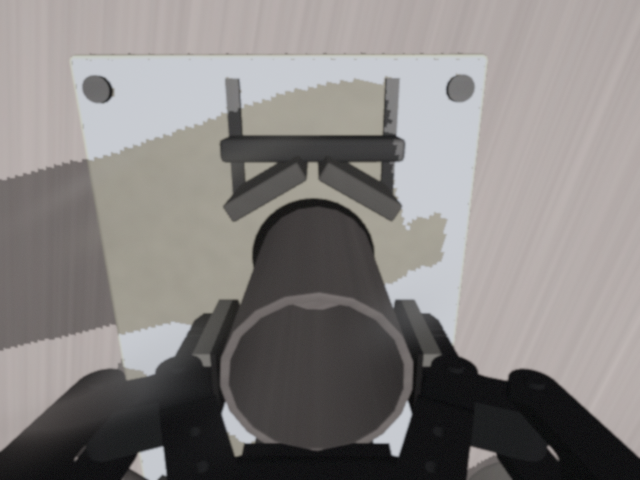

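View pics/s6.png

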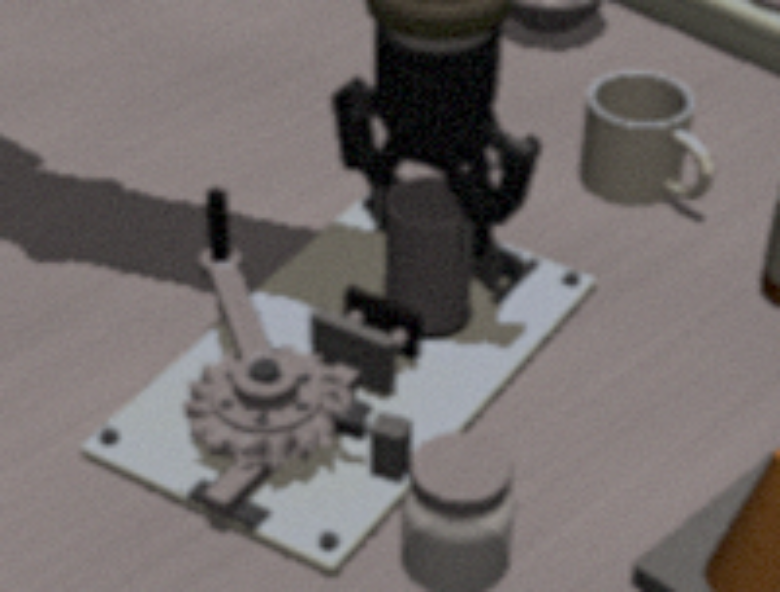

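Beaker above the spot and centred sideways (spot u 255–372, beaker base about the same). It's roughly 2–3 mm short along y and 3 mm up. Lowering, then releasing.

>>> jog_arm(
  commands=[
    {"dp": [0.002, 0.003, -0.001], "twist": 0},
    {"dp": [0.003, 0.003, -0.001], "twist": 0},
    {"dp": [0.004, 0.003, -0.001], "twist": 0},
    {"dp": [0.004, 0.003, -0.001], "twist": 0},
  ],
)

```text
t: 5.75
ee_pos: [0.5527, 0.122, 0.0673]
orientation: [-0.077, 0.7, 0.074, 0.706]
ft_force: [-2.9, -0.2, 8.9]
width: 0.673
```

```bash
python3 - <<'E'
from h import *
s=bot.state(); print(s["width"],s["ft_force"],s["ee_pos"])
E
```

```text
0.6731533625433086 [-2.93134444 -0.19028447  8.85211523] [0.55274346 0.12198433 0.0673031 ]
```

Contact (+8.9 N). Opening.

>>> jog_arm(
  commands=[
    {"dp": [0, 0, 0], "twist": 0},
    {"dp": [0, 0, 0], "twist": 0},
    {"dp": [0, 0, 0], "twist": 0},
    {"dp": [0, 0, 0], "twist": 0},
    {"dp": [0, 0, 0], "twist": 0},
  ],
  hand=0.085,
)

```text
t: 6.25
ee_pos: [0.5527, 0.1219, 0.0672]
orientation: [-0.077, 0.701, 0.073, 0.706]
ft_force: [0.6, 0.6, -0.6]
width: 0.997
```

```bash
python3 - <<'E'
from h import *
s=bot.state(); print(s["width"],s["ft_force"],s["ee_pos"])
p,t=post(0.09); print(p,t,np.arctan2(t[1],t[0])+np.pi)
print(row([.5526,.1211,.2]),row([*p,.2],np.arctan2(t[1],t[0])))
E
```

```text
0.9969684717353018 [ 0.64715028  0.63172284 -0.55037952] [0.55269488 0.1218809  0.06719111]
[0.46706384 0.01650552] [-0.473796   -0.88063463] 1.0771999999999995
(array([-0.1328, -0.0015,  0.0006]), 0.0) (array([-0.133 , -0.0856, -0.1051]), -0.864)
```

>>> jog_arm(
  commands=[
    {"dp": [-0.035, 0, 0], "twist": 0},
    {"dp": [-0.08, 0, 0], "twist": 0},
    {"dp": [-0.12, -0.01, -0.02], "twist": -0.15},
    {"dp": [-0.133, -0.04, -0.05], "twist": -0.3},
    {"dp": [-0.133, -0.07, -0.08], "twist": -0.45},
    {"dp": [-0.133, -0.086, -0.105], "twist": -0.6},
    {"dp": [-0.133, -0.086, -0.105], "twist": -0.75},
    {"dp": [-0.133, -0.086, -0.105], "twist": -0.864},
  ],
)

```text
t: 7.05
ee_pos: [0.4666, 0.0147, 0.2002]
orientation: [-0.367, 0.605, 0.361, 0.608]
ft_force: [0.2, 1.1, 0.6]
width: 0.996
```

>>> jog_arm(
  commands=[
    {"dp": [0, 0, 0], "twist": -0.02},
    {"dp": [0, 0, 0], "twist": -0.02},
    {"dp": [0, 0, 0], "twist": -0.02},
    {"dp": [0, 0, 0], "twist": -0.02},
  ],
  hand=0.026,
)

```text
t: 7.45
ee_pos: [0.4667, 0.015, 0.2001]
orientation: [-0.372, 0.602, 0.366, 0.604]
ft_force: [-0.7, -1.1, -0.1]
width: 0.327
```

```bash
python3 - <<'E'
from h import *
s=bot.state(); print(s["width"],s["ft_force"],s["ee_pos"],s["qpos"])
p,t=post(0.09)
print(row([*p,.085],np.arctan2(t[1],t[0])))
d=bot.get_image("wrist"); cv2.imwrite("pics/w7.png",d["img"]); print(proj(d,[*p,.125]),proj(d,[*p,.075]), proj(d,[.5526,.1211,.107]))
d=bot.get_image("top"); cv2.imwrite("pics/t7.png",cv2.resize(d["img"][180:360,180:400],None,fx=3.5,fy=3.3))
E
```

```text
0.327004315346772 [-0.67229898 -1.07608359 -0.09211018] [0.46669388 0.0149784  0.20011185] [ 0.52287057  0.09751985 -0.66199093  1.81414241  0.06989381  1.24408245
  0.94021109]
(array([0.1151, 0.0014, 0.0017]), 0.022)
[322.44450984 246.12051657] [321.52141294 220.31928328] [534.3341375  279.29255572]
```

View pics/w7.png

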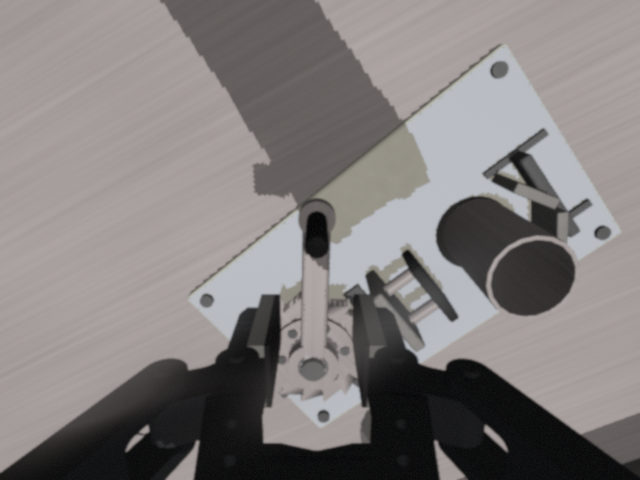

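View pics/t7.png

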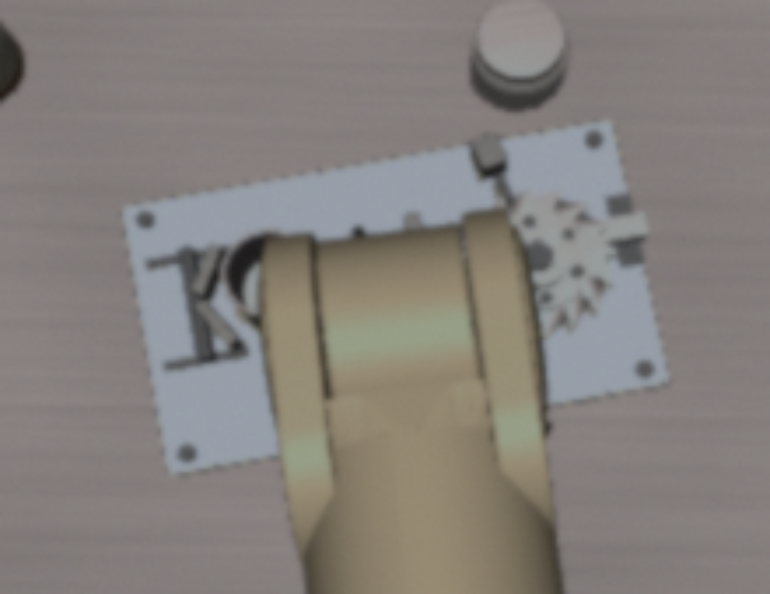

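```bash
python3 - <<'E'
from h import *
d=bot.get_image("wrist"); s=bot.state()
q=ray(d,(316.3,247),.125); print(q, np.linalg.norm(q[:2]-O)); 
r=q[:2]-O; print("a",.8-np.arctan2(r@YH,-r@XH))
print(ray(d,(313,368),.072))
print("tcp px",proj(d,s["ee_pos"]), row([*q[:2],.085]), s["ee_pos"])
E
```

```text
[0.46595471 0.01316827 0.125     ] 0.11944581345301059
a 0.11900803392281734
[ 0.57119849 -0.04347123  0.072     ]
tcp px [320.72617351 314.58081757] (array([ 0.1151,  0.001 , -0.0017]), 0.0) [0.4666913  0.01485738 0.20013429]
```

Wrist view: post top at (316,247), in line with the gripper centre (fingers at 268 and 367). The beaker stands upright on the plate. Lowering the cage around the post.

>>> jog_arm(
  commands=[
    {"dp": [0.04, 0.001, 0], "twist": 0.02},
    {"dp": [0.065, 0.001, 0], "twist": 0.02},
    {"dp": [0.08, 0.001, 0], "twist": 0.02},
    {"dp": [0.095, 0.001, 0], "twist": 0.02},
    {"dp": [0.11, 0.001, 0], "twist": 0.02},
    {"dp": [0.115, 0.001, 0], "twist": 0.02},
    {"dp": [0.115, 0.001, 0], "twist": 0.02},
  ],
)

```text
t: 8.3
ee_pos: [0.4662, 0.0148, 0.0846]
orientation: [-0.366, 0.605, 0.361, 0.608]
ft_force: [-0.4, -0.3, -0.1]
width: 0.303
```

```bash
python3 - <<'E'
from h import *
s,p,R=T(); print(s["width"],s["ft_force"],s["ee_pos"],R.round(3))
d=bot.get_image("wrist"); cv2.imwrite("pics/w8.png",d["img"])
E
```

```text
0.302833589833734 [-0.44733029 -0.31243959 -0.11471988] [0.46623469 0.01484878 0.0846108 ] [[ 0.006 -0.882  0.471]
 [-0.005  0.471  0.882]
 [-1.    -0.008 -0.001]]
```

View pics/w8.png

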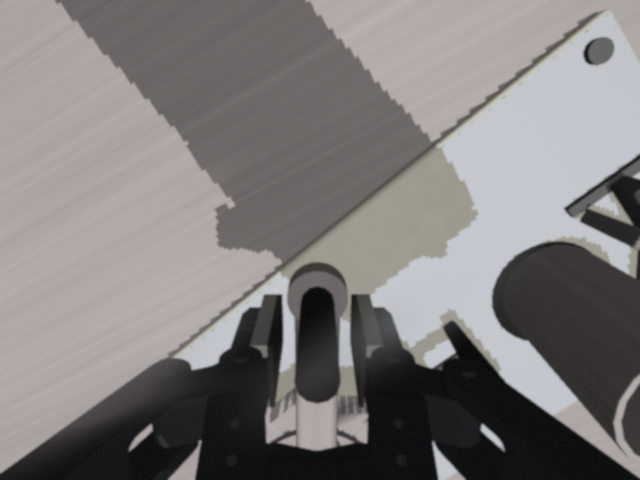

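The post is caged between the pads (post at u≈317, pads at 268 and 367). First stroke: it can't load the beaker yet, because at least 24 mm of travel is needed first.

>>> jog_arm(
  commands=[
    {"dp": [0, -0.0006, -0.012], "twist": -0.1},
    {"dp": [0, -0.0024, -0.0238], "twist": -0.2},
    {"dp": [0, -0.0054, -0.0355], "twist": -0.3},
    {"dp": [0, -0.0095, -0.0467], "twist": -0.4},
    {"dp": [0, -0.0147, -0.0575], "twist": -0.5},
    {"dp": [0, -0.021, -0.0678], "twist": -0.6},
    {"dp": [0, -0.0282, -0.0773], "twist": -0.7},
    {"dp": [0, -0.0364, -0.0861], "twist": -0.8},
  ],
)

```text
t: 9.15
ee_pos: [0.4586, -0.0784, 0.0866]
orientation: [0.575, -0.416, -0.568, -0.416]
ft_force: [-0.0, 2.3, -0.7]
width: 0.308
```

```bash
cat >> h.py <<'E'
def ang():
    s,p,R=T(); r=p[:2]-O; a=.8-np.arctan2(r@YH,-r@XH)
    t=post(a)[1]; z=R[:2,2]; f=np.array(s["ft_force"])[:2]
    za=(np.arctan2(z[1],z[0])-np.arctan2(-t[1],-t[0])+np.pi)%(2*np.pi)-np.pi
    print(f"t {s['t']:.2f} a_tool {a:.3f} r {np.linalg.norm(r):.4f} z {p[2]:.4f} zmis {za:.3f} F_back(tangential) {-f@t:.2f} Frad {f@(r/np.linalg.norm(r)):.2f} Fz {s['ft_force'][2]:.2f}")
def arc(angs,r=.12,z=.085):
    for a in angs:
        p,t=post(a,r); dp,tw=row([*p,z],np.arctan2(t[1],t[0])); print(round(a,3),dp,tw)
E
python3 - <<'E'
from h import *
ang(); arc(np.arange(.9,1.65,.1))
E
```

```text
t 9.15 a_tool 0.906 r 0.1203 z 0.0866 zmis -0.009 F_back(tangential) 2.14 Frad -0.71 Fz -0.72
0.9 [ 0.0016 -0.0003  0.0007] -0.003
1.0 [ 0.0017 -0.0009 -0.0113] -0.103
1.1 [ 0.0018 -0.0028 -0.0231] -0.203
1.2 [ 0.0019 -0.0058 -0.0348] -0.303
1.3 [ 0.0021 -0.0099 -0.046 ] -0.403
1.4 [ 0.0022 -0.0152 -0.0568] -0.503
1.5 [ 0.0023 -0.0215 -0.067 ] -0.603
1.6 [ 0.0024 -0.0288 -0.0765] -0.703
```

>>> jog_arm(
  commands=[
    {"dp": [0.0017, -0.0009, -0.0113], "twist": -0.103},
    {"dp": [0.0018, -0.0028, -0.0231], "twist": -0.203},
    {"dp": [0.0019, -0.0058, -0.0348], "twist": -0.303},
    {"dp": [0.002, -0.0099, -0.046], "twist": -0.403},
    {"dp": [0.002, -0.0152, -0.0568], "twist": -0.503},
    {"dp": [0.0023, -0.0215, -0.067], "twist": -0.603},
    {"dp": [0.0024, -0.0288, -0.0765], "twist": -0.703},
  ],
)

```text
t: 9.85
ee_pos: [0.51, -0.1431, 0.0859]
orientation: [0.684, -0.194, -0.677, -0.191]
ft_force: [-1.7, 1.8, 0.2]
width: 0.303
```

```bash
python3 - <<'E'
from h import *
ang(); arc([1.5,1.4,1.3,1.2,1.1,1.0,.9,.8,.7])
d=bot.get_image("top"); cv2.imwrite("pics/t9.png",cv2.resize(d["img"][180:360,180:400],None,fx=3.5,fy=3.3))
d=bot.get_image("wrist"); cv2.imwrite("pics/w9.png",d["img"])
E
```

```text
t 9.85 a_tool 1.606 r 0.1203 z 0.0859 zmis -0.003 F_back(tangential) 2.38 Frad -0.69 Fz 0.17
1.5 [ 0.0008 -0.001   0.0127] 0.103
1.4 [ 0.0006 -0.0028  0.0246] 0.203
1.3 [ 0.0005 -0.0058  0.0362] 0.303
1.2 [ 0.0004 -0.01    0.0475] 0.403
1.1 [ 0.0003 -0.0152  0.0582] 0.503
1.0 [ 0.0002 -0.0215  0.0684] 0.603
0.9 [ 0.0001 -0.0288  0.078 ] 0.703
0.8 [-0.     -0.037   0.0867] 0.803
0.7 [-0.0001 -0.0461  0.0946] 0.903
```

View pics/t9.png

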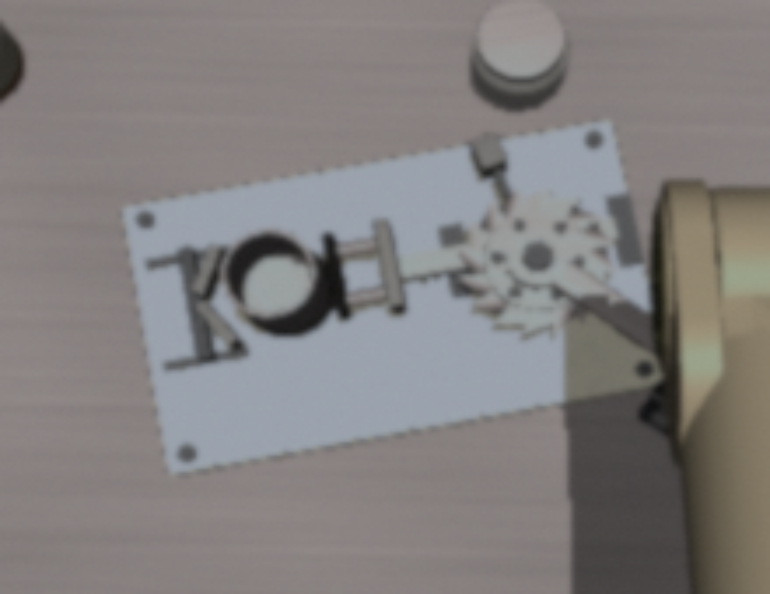

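View pics/w9.png

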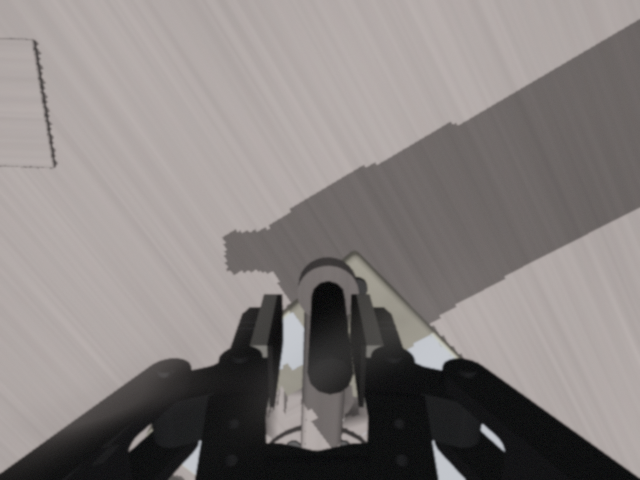

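Jaw pad is now almost touching the beaker (pad at x≈335, beaker edge ≈328 in the zoom), and the beaker hasn't moved. Returning the lever.

>>> jog_arm(
  commands=[
    {"dp": [0.0008, -0.001, 0.0127], "twist": 0.103},
    {"dp": [0.0006, -0.0028, 0.0246], "twist": 0.203},
    {"dp": [0.0005, -0.0058, 0.0362], "twist": 0.303},
    {"dp": [0.0004, -0.01, 0.0475], "twist": 0.403},
    {"dp": [0.0003, -0.0152, 0.0582], "twist": 0.503},
    {"dp": [0.0002, -0.0215, 0.0684], "twist": 0.603},
    {"dp": [0.0001, -0.0288, 0.078], "twist": 0.703},
    {"dp": [0, -0.037, 0.0867], "twist": 0.803},
  ],
)

```text
t: 10.75
ee_pos: [0.4565, -0.0661, 0.0856]
orientation: [0.553, -0.445, -0.544, -0.447]
ft_force: [1.3, -1.0, -0.2]
width: 0.307
```

```bash
python3 - <<'E'
from h import *
ang(); arc([.7,.6,.5,.4,.3,.2,.1,0])
E
```

```text
t 10.75 a_tool 0.801 r 0.1190 z 0.0856 zmis -0.012 F_back(tangential) -1.28 Frad -1.04 Fz -0.18
0.7 [0.0005 0.0005 0.0121] 0.089
0.6 [ 0.0004 -0.0012  0.024 ] 0.189
0.5 [ 0.0004 -0.004   0.0357] 0.289
0.4 [ 0.0003 -0.008   0.047 ] 0.389
0.3 [ 0.0003 -0.0131  0.0578] 0.489
0.2 [ 0.0002 -0.0192  0.0681] 0.589
0.1 [ 0.0002 -0.0264  0.0778] 0.689
0 [ 0.0002 -0.0345  0.0866] 0.789
```

>>> jog_arm(
  commands=[
    {"dp": [0.0005, 0.0005, 0.0121], "twist": 0.089},
    {"dp": [0.0004, -0.0012, 0.024], "twist": 0.189},
    {"dp": [0.0004, -0.004, 0.0357], "twist": 0.289},
    {"dp": [0.0003, -0.008, 0.047], "twist": 0.389},
    {"dp": [0.0003, -0.013, 0.0578], "twist": 0.489},
    {"dp": [0.0002, -0.0192, 0.0681], "twist": 0.589},
    {"dp": [0.0002, -0.0264, 0.0778], "twist": 0.689},
    {"dp": [0.0002, -0.0345, 0.0866], "twist": 0.789},
  ],
)

```text
t: 11.55
ee_pos: [0.4727, 0.0263, 0.0858]
orientation: [-0.337, 0.621, 0.328, 0.627]
ft_force: [-0.2, -1.0, 0.7]
width: 0.301
```

```bash
python3 - <<'E'
from h import *
ang(); arc([.1,.2,.3,.4,.5,.6,.7,.8])
d=bot.get_image("top"); cv2.imwrite("pics/t10.png",cv2.resize(d["img"][180:360,180:400],None,fx=3.5,fy=3.3))
d=bot.get_image("wrist"); cv2.imwrite("pics/w10.png",d["img"])
E
```

```text
t 11.55 a_tool -0.004 r 0.1202 z 0.0858 zmis -0.004 F_back(tangential) -0.94 Frad -0.42 Fz 0.70
0.1 [ 0.0008 -0.0009 -0.0124] -0.107
0.2 [ 0.0008 -0.0028 -0.0243] -0.207
0.3 [ 0.0008 -0.0059 -0.0359] -0.307
0.4 [ 0.0009 -0.0101 -0.0471] -0.407
0.5 [ 0.0009 -0.0154 -0.0579] -0.507
0.6 [ 0.001  -0.0217 -0.0681] -0.607
0.7 [ 0.0011 -0.029  -0.0776] -0.707
0.8 [ 0.0012 -0.0373 -0.0863] -0.807
```

View pics/w10.png

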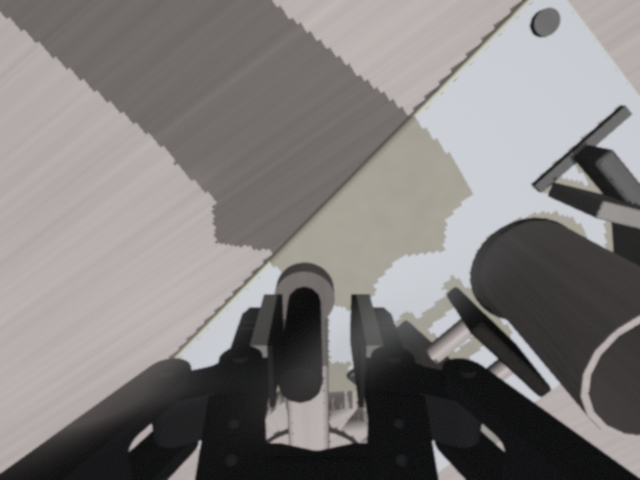

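>>> jog_arm(
  commands=[
    {"dp": [0.0008, -0.0009, -0.0124], "twist": -0.107},
    {"dp": [0.0008, -0.0028, -0.0243], "twist": -0.207},
    {"dp": [0.0008, -0.0059, -0.0359], "twist": -0.307},
    {"dp": [0.0009, -0.0101, -0.0471], "twist": -0.407},
    {"dp": [0.0009, -0.0154, -0.0579], "twist": -0.507},
    {"dp": [0.001, -0.0217, -0.0681], "twist": -0.607},
    {"dp": [0.0011, -0.029, -0.0776], "twist": -0.707},
    {"dp": [0.0012, -0.0373, -0.0863], "twist": -0.807},
  ],
)

```text
t: 12.45
ee_pos: [0.4556, -0.0654, 0.0852]
orientation: [0.558, -0.439, -0.549, -0.441]
ft_force: [-0.4, 2.0, -0.4]
width: 0.305
```

```bash
python3 - <<'E'
from h import *
ang(); arc([.84,.88,.92,.96,1.0,1.04,1.08,1.12])
d=bot.get_image("wrist"); cv2.imwrite("pics/w11.png",d["img"]);ang()
E
```

```text
t 12.45 a_tool 0.795 r 0.1198 z 0.0852 zmis 0.016 F_back(tangential) 2.00 Frad -0.01 Fz -0.43
0.84 [ 0.0002  0.0002 -0.0055] -0.03
0.88 [ 0.0002 -0.0001 -0.0102] -0.07
0.92 [ 0.0003 -0.0005 -0.015 ] -0.11
0.96 [ 0.0003 -0.0011 -0.0198] -0.15
1.0 [ 0.0004 -0.0019 -0.0245] -0.19
1.04 [ 0.0004 -0.0029 -0.0292] -0.23
1.08 [ 0.0005 -0.0041 -0.0339] -0.27
1.12 [ 0.0005 -0.0055 -0.0385] -0.31
t 12.50 a_tool 0.814 r 0.1199 z 0.0851 zmis -0.000 F_back(tangential) -1.77 Frad 0.23 Fz 0.22
```

View pics/w11.png

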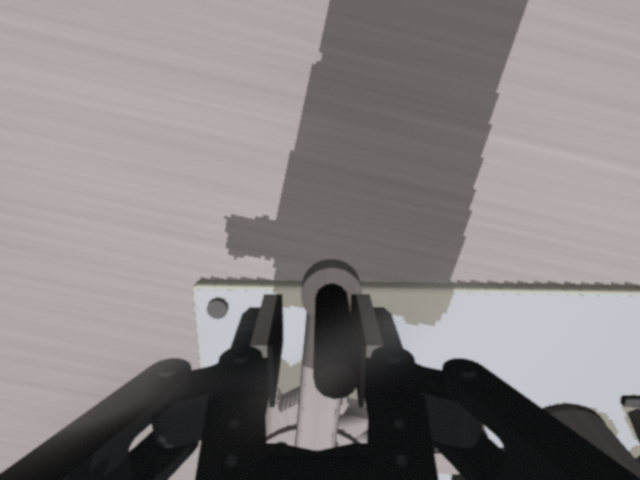

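>>> jog_arm(
  commands=[
    {"dp": [0.0002, -0.0001, -0.0102], "twist": -0.07},
    {"dp": [0.0003, -0.0005, -0.015], "twist": -0.11},
    {"dp": [0.0003, -0.0005, -0.015], "twist": -0.11},
  ],
)

```text
t: 12.8
ee_pos: [0.4597, -0.0829, 0.0852]
orientation: [0.582, -0.408, -0.572, -0.409]
ft_force: [-0.9, -1.0, 0.2]
width: 0.304
```

```bash
cat >> h.py <<'E'
def feel(n=6):
    L=[];A=[];c0=None
    for k in range(n):
        bot.get_image("wrist") if k else None
        s,p,R=T(); r=p[:2]-O; a=.8-np.arctan2(r@YH,-r@XH); t=post(a)[1]; L.append(-np.array(s["ft_force"])[:2]@t); A.append(a)
    print("t",s["t"],"a",np.mean(A).round(4),"F",np.mean(L).round(2),"+-",np.std(L).round(2),np.round(L,1))
E
python3 - <<'E'
from h import *
feel(7); a=.92; arc([.96,1.0,1.04,1.08,1.12,1.16,1.2])
E
```

```text
t 13.1 a 0.9381 F -0.08 +- 0.53 [-0.6 -0.7  0.2 -0.1  0.2  0.9 -0.5]
0.96 [ 0.0001 -0.0004 -0.0028] -0.036
1.0 [ 0.0002 -0.0006 -0.0076] -0.076
1.04 [ 0.0002 -0.0011 -0.0124] -0.116
1.08 [ 0.0003 -0.0017 -0.0172] -0.156
1.12 [ 0.0003 -0.0026 -0.0219] -0.196
1.16 [ 0.0004 -0.0036 -0.0266] -0.236
1.2 [ 0.0005 -0.0048 -0.0312] -0.276
```

>>> jog_arm(
  commands=[
    {"dp": [0.0002, -0.0006, -0.0076], "twist": -0.076},
    {"dp": [0.0002, -0.0011, -0.0124], "twist": -0.116},
    {"dp": [0.0002, -0.0011, -0.0124], "twist": -0.116},
  ],
)

```text
t: 13.4
ee_pos: [0.4651, -0.0935, 0.085]
orientation: [0.605, -0.374, -0.595, -0.374]
ft_force: [0.3, 0.6, -0.1]
width: 0.306
```

```bash
python3 - <<'E'
from h import *
feel(7); arc([1.08,1.12,1.16,1.2])
E
```

```text
t 13.7 a 1.0385 F 0.06 +- 0.47 [ 0.4 -0.6 -0.3  0.3  0.9 -0.2 -0.1]
1.08 [ 0.0001  0.     -0.0051] -0.041
1.12 [ 0.0002 -0.0003 -0.0098] -0.081
1.16 [ 0.0002 -0.0008 -0.0146] -0.121
1.2 [ 0.0003 -0.0014 -0.0194] -0.161
```

>>> jog_arm(
  commands=[
    {"dp": [0.0002, -0.0003, -0.0098], "twist": -0.081},
    {"dp": [0.0002, -0.0008, -0.0146], "twist": -0.121},
    {"dp": [0.0002, -0.0008, -0.0146], "twist": -0.121},
  ],
)

```text
t: 14.0
ee_pos: [0.4723, -0.1061, 0.085]
orientation: [0.627, -0.337, -0.616, -0.337]
ft_force: [0.7, 0.3, 0.5]
width: 0.303
```

```bash
python3 - <<'E'
from h import *
feel(7); arc([1.2,1.24,1.28,1.32])
d=bot.get_image("top"); cv2.imwrite("pics/t11.png",cv2.resize(d["img"][180:360,180:400],None,fx=3.5,fy=3.3))
E
```

```text
t 14.3 a 1.1586 F -0.19 +- 0.78 [-0.1  0.7  0.9 -0.8  0.  -0.5 -1.5]
1.2 [ 0.0002  0.     -0.005 ] -0.04
1.24 [ 0.0002 -0.0002 -0.0098] -0.08
1.28 [ 0.0003 -0.0007 -0.0146] -0.12
1.32 [ 0.0004 -0.0014 -0.0194] -0.16
```

View pics/t11.png

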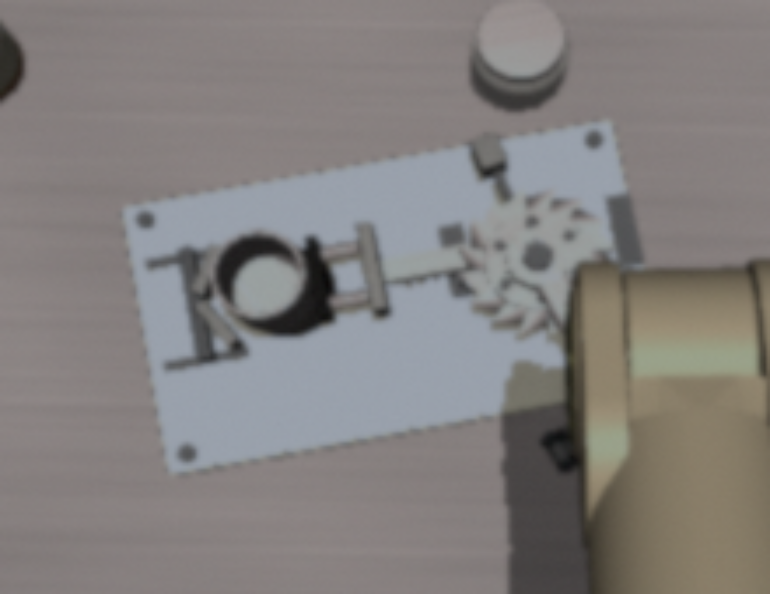

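The jaw has pushed the beaker about 6 mm (rim now centred at x≈262 in the zoom). It's close to the stop, with no load yet.

>>> jog_arm(
  commands=[
    {"dp": [0.0002, 0, -0.005], "twist": -0.04},
    {"dp": [0.0002, -0.0002, -0.0098], "twist": -0.08},
    {"dp": [0.0002, -0.0002, -0.0098], "twist": -0.08},
  ],
)

```text
t: 14.65
ee_pos: [0.4778, -0.1138, 0.085]
orientation: [0.64, -0.312, -0.629, -0.312]
ft_force: [0.4, 0.1, -0.8]
width: 0.303
```

```bash
python3 - <<'E'
from h import *
feel(7); arc([1.28,1.32,1.36,1.4])
E
```

```text
t 14.95 a 1.2391 F 0.0 +- 0.41 [-0.1 -0.1  0.3  0.1  0.  -0.9  0.5]
1.28 [ 0.0001 -0.0001 -0.005 ] -0.04
1.32 [ 0.0002 -0.0004 -0.0098] -0.08
1.36 [ 0.0002 -0.0009 -0.0146] -0.12
1.4 [ 0.0003 -0.0016 -0.0193] -0.16
```

>>> jog_arm(
  commands=[
    {"dp": [0.0001, -0.0001, -0.005], "twist": -0.04},
    {"dp": [0.0002, -0.0004, -0.0098], "twist": -0.08},
    {"dp": [0.0002, -0.0004, -0.0098], "twist": -0.08},
  ],
)

```text
t: 15.25
ee_pos: [0.4839, -0.1212, 0.0849]
orientation: [0.652, -0.287, -0.641, -0.286]
ft_force: [-0.0, 0.1, -0.5]
width: 0.302
```

```bash
python3 - <<'E'
from h import *
feel(7); arc([1.36,1.4,1.44,1.48])
E
```

```text
t 15.55 a 1.3195 F -0.09 +- 0.34 [ 0.1 -0.2  0.1 -0.5 -0.6  0.5 -0. ]
1.36 [ 0.0001 -0.0001 -0.0049] -0.04
1.4 [ 0.0001 -0.0004 -0.0097] -0.08
1.44 [ 0.0002 -0.0009 -0.0145] -0.12
1.48 [ 0.0003 -0.0015 -0.0192] -0.16
```

>>> jog_arm(
  commands=[
    {"dp": [0.0001, -0.0001, -0.0049], "twist": -0.04},
    {"dp": [0.0001, -0.0004, -0.0097], "twist": -0.08},
    {"dp": [0.0001, -0.0004, -0.0097], "twist": -0.08},
  ],
)

```text
t: 15.85
ee_pos: [0.4908, -0.1281, 0.0851]
orientation: [0.663, -0.261, -0.652, -0.26]
ft_force: [-0.3, -0.1, 0.1]
width: 0.302
```

```bash
python3 - <<'E'
from h import *
feel(7); arc([1.44,1.48,1.52,1.56])
d=bot.get_image("top"); cv2.imwrite("pics/t12.png",cv2.resize(d["img"][180:360,180:400],None,fx=3.5,fy=3.3))
E
```

```text
t 16.15 a 1.3994 F 0.03 +- 0.35 [ 0.1  0.1  0.3  0.1 -0.5 -0.5  0.5]
1.44 [ 0.0002  0.     -0.005 ] -0.041
1.48 [ 0.0002 -0.0003 -0.0098] -0.081
1.52 [ 0.0003 -0.0008 -0.0145] -0.121
1.56 [ 0.0004 -0.0014 -0.0193] -0.161
```

View pics/t12.png

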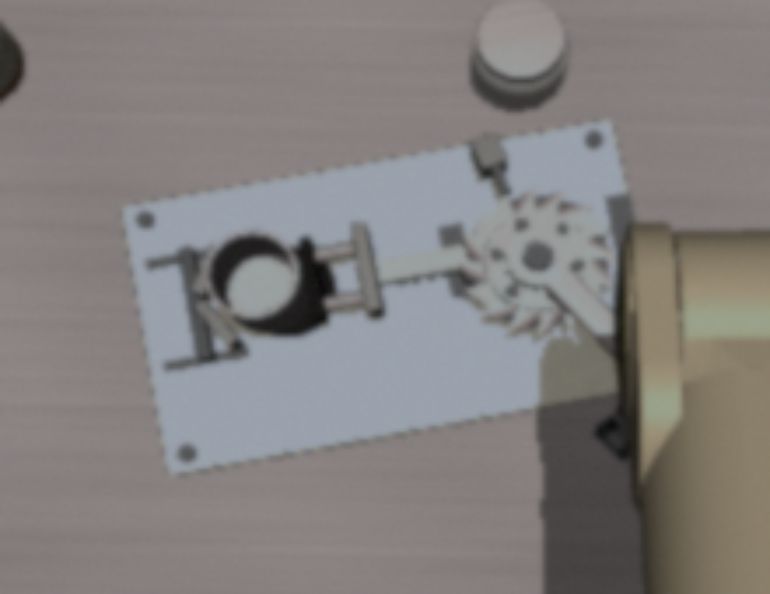

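>>> jog_arm(
  commands=[
    {"dp": [0.0002, -0.0003, -0.0098], "twist": -0.081},
    {"dp": [0.0003, -0.0008, -0.0145], "twist": -0.121},
    {"dp": [0.0004, -0.0014, -0.0193], "twist": -0.161},
    {"dp": [0.0004, -0.0014, -0.0193], "twist": -0.161},
  ],
)

```text
t: 16.6
ee_pos: [0.5058, -0.1401, 0.0849]
orientation: [0.681, -0.208, -0.671, -0.206]
ft_force: [-0.2, -0.9, -0.1]
width: 0.305
```

```bash
python3 - <<'E'
from h import *
feel(7); arc([1.6,1.62])
d=bot.get_image("wrist"); cv2.imwrite("pics/w13.png",d["img"])
E
```

```text
t 16.9 a 1.5595 F -0.31 +- 0.48 [-0.3 -1.   0.3 -0.6 -0.5  0.5 -0.6]
1.6 [ 0.0001 -0.0001 -0.005 ] -0.04
1.62 [ 0.0001 -0.0002 -0.0074] -0.06
```

View pics/w13.png

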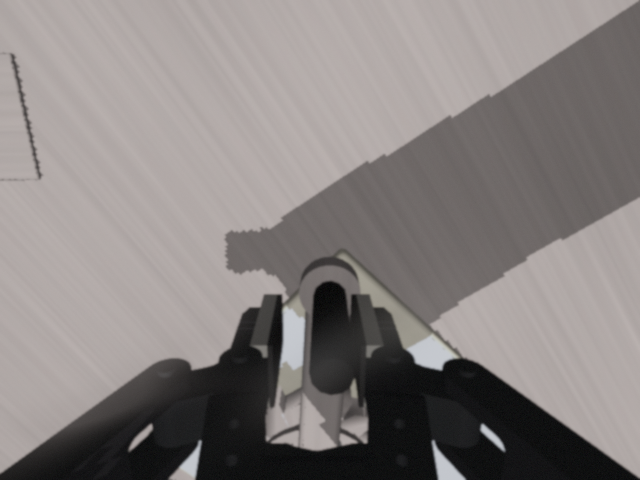

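>>> jog_arm(
  commands=[
    {"dp": [0.0001, -0.0001, -0.004], "twist": -0.03},
    {"dp": [0.0001, -0.0002, -0.0074], "twist": -0.06},
    {"dp": [0.0001, -0.0002, -0.0074], "twist": -0.06},
  ],
)

```text
t: 17.25
ee_pos: [0.5121, -0.1441, 0.085]
orientation: [0.688, -0.187, -0.677, -0.185]
ft_force: [-0.6, 0.2, -0.8]
width: 0.306
```

```bash
python3 - <<'E'
from h import *
feel(7); arc([1.48,1.34,1.2,1.06,.92,.78,.64])
d=bot.get_image("top"); cv2.imwrite("pics/t13.png",cv2.resize(d["img"][225:300,205:365],None,fx=5,fy=5,interpolation=cv2.INTER_CUBIC))
E
```

```text
t 17.55 a 1.6228 F 0.1 +- 0.38 [ 0.6  0.   0.5 -0.2 -0.1 -0.5  0.3]
1.48 [-0.0002 -0.0013  0.0169] 0.14
1.34 [-0.0004 -0.0048  0.0333] 0.28
1.2 [-0.0007 -0.0105  0.0491] 0.42
1.06 [-0.0009 -0.0184  0.0639] 0.56
0.92 [-0.0011 -0.0283  0.0775] 0.7
0.78 [-0.0013 -0.04    0.0895] 0.84
0.64 [-0.0015 -0.0532  0.0998] 0.98
```

View pics/t13.png

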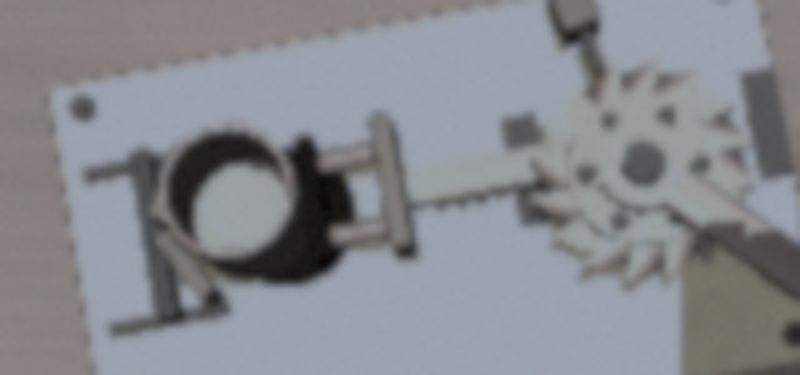

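Beaker close to the V (rim edge x≈160 against the stop bar at 150 in the zoom), with no load felt yet. Returning for a third stroke.

>>> jog_arm(
  commands=[
    {"dp": [-0.0002, -0.0013, 0.0169], "twist": 0.14},
    {"dp": [-0.0003, -0.0048, 0.0333], "twist": 0.28},
    {"dp": [-0.0003, -0.0105, 0.0491], "twist": 0.42},
    {"dp": [-0.0004, -0.0184, 0.0639], "twist": 0.56},
    {"dp": [-0.0005, -0.0283, 0.0775], "twist": 0.7},
    {"dp": [-0.0006, -0.04, 0.0895], "twist": 0.84},
    {"dp": [-0.0007, -0.0532, 0.0998], "twist": 0.98},
  ],
)

```text
t: 18.3
ee_pos: [0.4527, -0.0471, 0.0846]
orientation: [0.518, -0.486, -0.506, -0.489]
ft_force: [0.1, -0.8, 0.0]
width: 0.302
```

```bash
python3 - <<'E'
from h import *
ang(); arc([.6,.5,.4,.3,.2,.1,0])
E
```

```text
t 18.30 a_tool 0.640 r 0.1202 z 0.0846 zmis -0.006 F_back(tangential) -0.78 Frad -0.04 Fz 0.02
0.6 [-0.0005 -0.0003  0.0047] 0.033
0.5 [-0.0006 -0.0013  0.0167] 0.133
0.4 [-0.0007 -0.0034  0.0285] 0.233
0.3 [-0.0007 -0.0068  0.04  ] 0.333
0.2 [-0.0008 -0.0113  0.0511] 0.433
0.1 [-0.0008 -0.0169  0.0618] 0.533
0 [-0.0008 -0.0235  0.0718] 0.633
```

>>> jog_arm(
  commands=[
    {"dp": [-0.0006, -0.0013, 0.0167], "twist": 0.133},
    {"dp": [-0.0007, -0.0034, 0.0285], "twist": 0.233},
    {"dp": [-0.0007, -0.0068, 0.04], "twist": 0.333},
    {"dp": [-0.0008, -0.0113, 0.0511], "twist": 0.433},
    {"dp": [-0.0008, -0.0169, 0.0618], "twist": 0.533},
    {"dp": [-0.0008, -0.0235, 0.0718], "twist": 0.633},
    {"dp": [-0.0008, -0.0235, 0.0718], "twist": 0.633},
  ],
)

```text
t: 19.0
ee_pos: [0.4732, 0.0274, 0.0853]
orientation: [-0.34, 0.619, 0.33, 0.626]
ft_force: [0.0, 0.6, 0.5]
width: 0.304
```

```bash
python3 - <<'E'
from h import *
feel(4); arc([.1,.2,.3,.4])
d=bot.get_image("wrist"); cv2.imwrite("pics/w14.png",d["img"])
E
```

```text
t 19.15 a -0.0038 F 0.12 +- 0.26 [ 0.5  0.2 -0.2 -0. ]
0.1 [-0.0001 -0.0006 -0.0115] -0.097
0.2 [-0.0001 -0.0023 -0.0234] -0.197
0.3 [-0.     -0.0053 -0.035 ] -0.297
0.4 [ 0.0001 -0.0093 -0.0463] -0.397
```

View pics/w14.png

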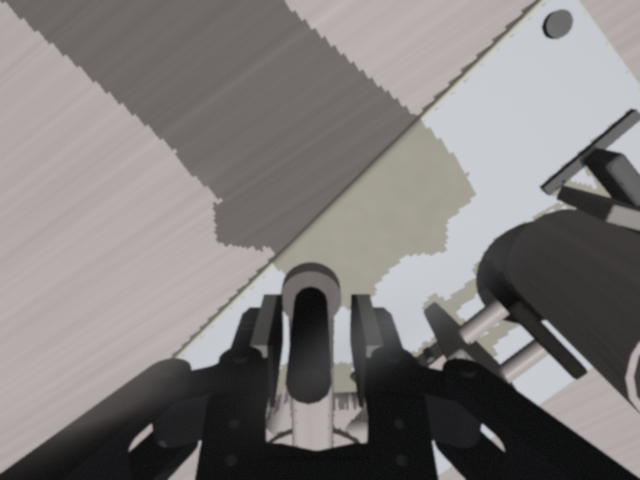

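>>> jog_arm(
  commands=[
    {"dp": [0, -0.0006, -0.0115], "twist": -0.097},
    {"dp": [0, -0.0023, -0.0234], "twist": -0.197},
    {"dp": [0, -0.0053, -0.035], "twist": -0.297},
    {"dp": [0, -0.0093, -0.0463], "twist": -0.397},
    {"dp": [0, -0.0093, -0.0463], "twist": -0.397},
  ],
)

```text
t: 19.7
ee_pos: [0.454, -0.0208, 0.0849]
orientation: [-0.457, 0.543, 0.446, 0.545]
ft_force: [0.0, 0.2, 0.8]
width: 0.305
```

```bash
python3 - <<'E'
from h import *
feel(6); arc([.44,.48,.52,.56])
E
```

```text
t 19.95 a 0.4056 F 0.23 +- 0.6 [ 0.2  1.3  0.3 -0.6 -0.3  0.5]
0.44 [ 0.0001 -0.0002 -0.0051] -0.042
0.48 [ 0.0002 -0.0005 -0.0099] -0.082
0.52 [ 0.0002 -0.0009 -0.0147] -0.122
0.56 [ 0.0003 -0.0016 -0.0195] -0.162
```

>>> jog_arm(
  commands=[
    {"dp": [0.0001, -0.0002, -0.0051], "twist": -0.042},
    {"dp": [0.0002, -0.0005, -0.0099], "twist": -0.082},
    {"dp": [0.0002, -0.0005, -0.0099], "twist": -0.082},
  ],
)

```text
t: 20.25
ee_pos: [0.4534, -0.0277, 0.085]
orientation: [-0.479, 0.523, 0.468, 0.527]
ft_force: [0.1, 0.1, 0.3]
width: 0.304
```

```bash
python3 - <<'E'
from h import *
feel(6); arc([.52,.56,.6])
E
```

```text
t 20.5 a 0.4765 F -0.08 +- 0.4 [ 0.1 -0.1 -0.5 -0.6  0.6  0. ]
0.52 [ 0.     -0.     -0.0052] -0.04
0.56 [ 0.0001 -0.0003 -0.01  ] -0.08
0.6 [ 0.0001 -0.0008 -0.0148] -0.12
```

>>> jog_arm(
  commands=[
    {"dp": [0, 0, -0.0052], "twist": -0.04},
    {"dp": [0.0001, -0.0003, -0.01], "twist": -0.08},
    {"dp": [0.0001, -0.0003, -0.01], "twist": -0.08},
  ],
)

```text
t: 20.8
ee_pos: [0.4527, -0.0375, 0.085]
orientation: [-0.5, 0.504, 0.488, 0.507]
ft_force: [-0.1, 0.4, 0.8]
width: 0.303
```

```bash
python3 - <<'E'
from h import *
feel(6); arc([.6,.64,.68])
E
```

```text
t 21.05 a 0.5581 F 0.82 +- 0.81 [ 0.4  0.8  1.2 -0.6  2.   1.1]
0.6 [-0.     -0.0002 -0.0051] -0.041
0.64 [ 0.     -0.0005 -0.0098] -0.081
0.68 [ 0.0001 -0.001  -0.0146] -0.121
```

Load is starting to build. Smaller steps.

>>> jog_arm(
  commands=[
    {"dp": [0, 0, -0.0025], "twist": -0.02},
    {"dp": [0, -0.0002, -0.0051], "twist": -0.041},
    {"dp": [0, -0.0002, -0.0051], "twist": -0.041},
  ],
)

```text
t: 21.35
ee_pos: [0.4527, -0.0427, 0.0849]
orientation: [0.51, -0.494, -0.499, -0.497]
ft_force: [-0.9, 2.1, -0.4]
width: 0.306
```

```bash
python3 - <<'E'
from h import *
feel(10); arc([.64,.68])
E
```

```text
t 21.8 a 0.6017 F 1.21 +- 0.52 [2.1 0.7 1.3 2.2 0.4 1.1 1.2 1.2 1.  0.9]
0.64 [ 0.     -0.     -0.0047] -0.04
0.68 [ 0.0001 -0.0003 -0.0095] -0.08
```

>>> jog_arm(
  commands=[
    {"dp": [0, 0, -0.0047], "twist": -0.04},
    {"dp": [0.0001, -0.0003, -0.0095], "twist": -0.08},
    {"dp": [0.0001, -0.0003, -0.0095], "twist": -0.08},
  ],
)

```text
t: 22.1
ee_pos: [0.4532, -0.0522, 0.0849]
orientation: [0.529, -0.474, -0.518, -0.476]
ft_force: [-1.3, 1.4, 0.9]
width: 0.304
```

```bash
python3 - <<'E'
from h import *
feel(10); arc([.72,.76])
E
```

```text
t 22.55 a 0.6789 F 1.5 +- 0.4 [1.5 2.1 0.8 1.4 1.4 0.9 1.9 1.9 1.7 1.6]
0.72 [ 0.     -0.0001 -0.005 ] -0.04
0.76 [ 0.0001 -0.0004 -0.0098] -0.08
```

>>> jog_arm(
  commands=[
    {"dp": [0, 0, -0.005], "twist": -0.04},
    {"dp": [0.0001, -0.0004, -0.0098], "twist": -0.08},
    {"dp": [0.0001, -0.0004, -0.0098], "twist": -0.08},
  ],
)

```text
t: 22.85
ee_pos: [0.4544, -0.0616, 0.0849]
orientation: [0.548, -0.453, -0.537, -0.455]
ft_force: [-2.9, 1.5, 1.5]
width: 0.302
```

```bash
python3 - <<'E'
from h import *
feel(10); arc([.8,.84])
E
```

```text
t 23.3 a 0.7586 F 2.47 +- 0.44 [2.  2.4 2.7 2.3 2.6 3.  1.5 2.4 3.  2.8]
0.8 [-0.     -0.0002 -0.005 ] -0.04
0.84 [ 0.     -0.0005 -0.0098] -0.08
```

>>> jog_arm(
  commands=[
    {"dp": [0, -0.0002, -0.005], "twist": -0.04},
    {"dp": [0, -0.0005, -0.0098], "twist": -0.08},
    {"dp": [0, -0.0005, -0.0098], "twist": -0.08},
  ],
)

```text
t: 23.6
ee_pos: [0.4564, -0.071, 0.0849]
orientation: [0.565, -0.431, -0.554, -0.432]
ft_force: [-3.6, 2.9, -0.2]
width: 0.305
```

```bash
python3 - <<'E'
from h import *
feel(10); arc([.88,.92])
E
```

```text
t 24.05 a 0.8386 F 3.4 +- 0.62 [3.7 3.2 2.7 2.5 3.1 3.4 3.3 4.  4.8 3.2]
0.88 [-0.     -0.0002 -0.005 ] -0.04
0.92 [ 0.     -0.0005 -0.0098] -0.08
```

>>> jog_arm(
  commands=[
    {"dp": [0, -0.0002, -0.005], "twist": -0.04},
    {"dp": [0, -0.0005, -0.0098], "twist": -0.08},
    {"dp": [0, -0.0005, -0.0098], "twist": -0.08},
  ],
)

```text
t: 24.35
ee_pos: [0.4592, -0.0801, 0.0849]
orientation: [0.582, -0.409, -0.571, -0.409]
ft_force: [-3.8, 3.1, -0.3]
width: 0.307
```

```bash
python3 - <<'E'
from h import *
feel(10); ang(); arc([.94,.96,1.0])
E
```

```text
t 24.8 a 0.9185 F 4.38 +- 0.21 [4.2 4.5 4.8 4.6 4.2 4.3 4.2 4.3 4.5 4.2]
t 24.80 a_tool 0.918 r 0.1202 z 0.0850 zmis 0.002 F_back(tangential) 4.20 Frad 2.30 Fz 0.02
0.94 [-0.     -0.0002 -0.0026] -0.02
0.96 [ 0.     -0.0002 -0.005 ] -0.04
1.0 [ 0.0001 -0.0005 -0.0098] -0.08
```

>>> jog_arm(
  commands=[
    {"dp": [0, -0.0002, -0.005], "twist": -0.04},
    {"dp": [0.0001, -0.0005, -0.0098], "twist": -0.08},
    {"dp": [0.0001, -0.0005, -0.0098], "twist": -0.08},
  ],
)

```text
t: 25.1
ee_pos: [0.4629, -0.0892, 0.0849]
orientation: [0.598, -0.386, -0.587, -0.386]
ft_force: [-3.4, 2.0, 0.2]
width: 0.304
```

```bash
python3 - <<'E'
from h import *
feel(10); ang(); arc([1.03,1.06,1.1])
d=bot.get_image("top"); cv2.imwrite("pics/t15.png",cv2.resize(d["img"][225:300,205:365],None,fx=5,fy=5,interpolation=cv2.INTER_CUBIC))
E
```

```text
t 25.55 a 0.9997 F 4.19 +- 0.49 [3.2 4.6 3.8 4.3 3.7 4.4 4.  4.7 4.7 4.5]
t 25.55 a_tool 0.999 r 0.1201 z 0.0849 zmis 0.000 F_back(tangential) 4.53 Frad 1.82 Fz -0.58
1.03 [-0.     -0.0002 -0.0037] -0.03
1.06 [ 0.     -0.0003 -0.0073] -0.06
1.1 [ 0.0001 -0.0007 -0.012 ] -0.1
```

View pics/t15.png

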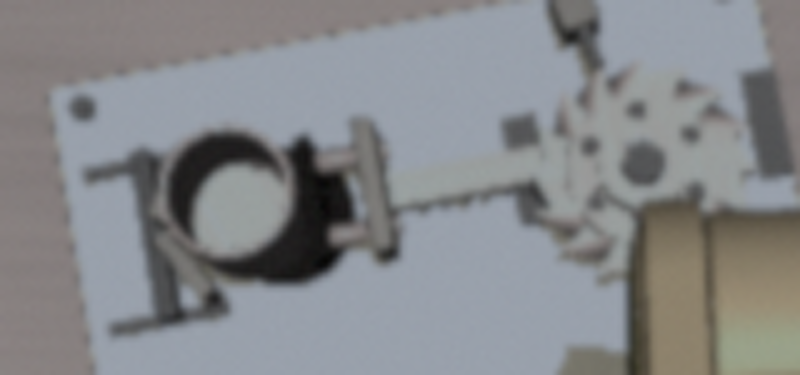

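The beaker and pad are unmoved while the jaw's back plate closed up by about 20 zoom px, so the pad spring is visibly compressing. I'll measure that compression as a second gauge.

```bash
python3 - <<'E'
import cv2,numpy as np
f=lambda n:cv2.cvtColor(cv2.imread(f"pics/{n}.png"),cv2.COLOR_BGR2GRAY).astype(np.float32)
a,b=f("t13"),f("t15")
def tm(x0,y0,x1,y1):
    T=a[y0:y1,x0:x1]; m=40
    S=b[max(0,y0-20):y1+20,x0-m:x1+m]
    r=cv2.matchTemplate(S,T,cv2.TM_CCOEFF_NORMED); _,v,_,l=cv2.minMaxLoc(r)
    return l[0]-m,l[1]-min(20,y0),v
print("plate",tm(365,105,425,265),"beaker",tm(150,120,290,280),"padtop",tm(285,130,325,165),"stop",tm(85,140,150,330),"pawl block",tm(740,65,790,180))
E
```

```text
plate (-15, 3, 0.8246957659721375) beaker (-1, 0, 0.9979175329208374) padtop (-2, 0, 0.9947362542152405) stop (0, 0, 0.9995523691177368) pawl block (0, 0, 0.9610725045204163)
```

>>> jog_arm(
  commands=[
    {"dp": [0, -0.0002, -0.0037], "twist": -0.03},
    {"dp": [0, -0.0003, -0.0073], "twist": -0.06},
    {"dp": [0, -0.0004, -0.0097], "twist": -0.08},
    {"dp": [0, -0.0004, -0.0097], "twist": -0.08},
  ],
)

```text
t: 26.0
ee_pos: [0.4669, -0.0975, 0.0849]
orientation: [0.613, -0.362, -0.602, -0.361]
ft_force: [-5.1, 3.5, 0.8]
width: 0.302
```

```bash
python3 - <<'E'
from h import *
feel(10); ang(); arc([1.1,1.12,1.16])
E
```

```text
t 26.45 a 1.0783 F 5.12 +- 0.32 [5.5 5.6 4.9 5.6 4.9 4.9 4.9 4.7 5.3 5. ]
t 26.45 a_tool 1.078 r 0.1203 z 0.0849 zmis 0.002 F_back(tangential) 4.96 Frad 2.63 Fz 0.31
1.1 [-0.     -0.0003 -0.0026] -0.02
1.12 [ 0.     -0.0003 -0.005 ] -0.04
1.16 [ 0.0001 -0.0006 -0.0098] -0.08
```

>>> jog_arm(
  commands=[
    {"dp": [0, -0.0003, -0.005], "twist": -0.04},
    {"dp": [0, -0.0005, -0.008], "twist": -0.065},
    {"dp": [0, -0.0005, -0.008], "twist": -0.065},
  ],
)

```text
t: 26.75
ee_pos: [0.4708, -0.1041, 0.0849]
orientation: [0.624, -0.342, -0.614, -0.341]
ft_force: [-4.9, 3.9, 0.8]
width: 0.299
```

```bash
python3 - <<'E'
from h import *
feel(10); ang(); arc([1.17,1.19])
d=bot.get_image("top"); cv2.imwrite("pics/t16.png",cv2.resize(d["img"][225:300,205:365],None,fx=5,fy=5,interpolation=cv2.INTER_CUBIC))
E
```

```text
t 27.2 a 1.1415 F 5.81 +- 0.41 [5.9 6.3 6.2 6.2 5.5 5.3 6.2 5.6 5.8 5.1]
t 27.20 a_tool 1.141 r 0.1202 z 0.0849 zmis 0.004 F_back(tangential) 5.09 Frad 1.92 Fz -0.36
1.17 [-0.0001 -0.0003 -0.0035] -0.025
1.19 [-0.     -0.0003 -0.0059] -0.045
```

View pics/t16.png

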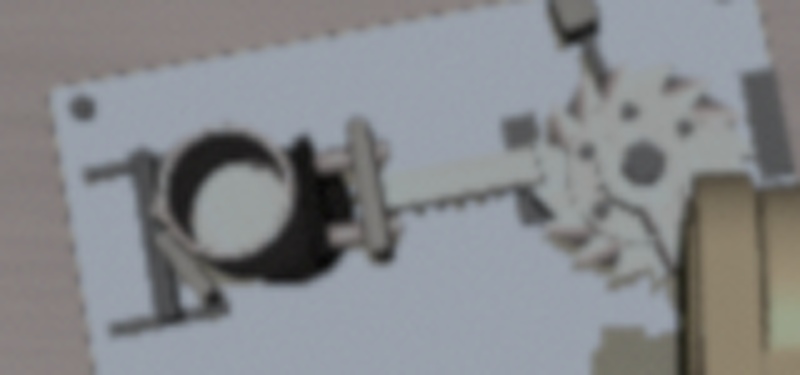

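By feel P ≈ 50–55 N. The pawl can drop at most 29 N from there, so I'll return the lever now.

```bash
python3 - <<'E'
from h import *
arc([1.06,.94,.82,.7,.58,.46,.34,.22])
E
```

```text
1.06 [-0.0002 -0.0007  0.0097] 0.085
0.94 [-0.0004 -0.0027  0.024 ] 0.205
0.82 [-0.0006 -0.0065  0.0378] 0.325
0.7 [-0.0007 -0.0119  0.0512] 0.445
0.58 [-0.0008 -0.0189  0.0638] 0.565
0.46 [-0.0009 -0.0273  0.0754] 0.685
0.34 [-0.001  -0.0371  0.086 ] 0.805
0.22 [-0.0011 -0.048   0.0954] 0.925
```

>>> jog_arm(
  commands=[
    {"dp": [-0.0002, -0.0007, 0.0097], "twist": 0.085},
    {"dp": [-0.0004, -0.0027, 0.024], "twist": 0.205},
    {"dp": [-0.0006, -0.0065, 0.0378], "twist": 0.325},
    {"dp": [-0.0007, -0.0119, 0.0512], "twist": 0.445},
    {"dp": [-0.0008, -0.0189, 0.0638], "twist": 0.565},
    {"dp": [-0.0009, -0.0273, 0.0754], "twist": 0.685},
    {"dp": [-0.001, -0.0371, 0.086], "twist": 0.805},
    {"dp": [-0.001, -0.048, 0.0954], "twist": 0.925},
  ],
)

```text
t: 28.05
ee_pos: [0.4621, 0.0019, 0.0858]
orientation: [-0.405, 0.581, 0.394, 0.586]
ft_force: [0.3, -0.7, -0.7]
width: 0.298
```

```bash
python3 - <<'E'
from h import *
ang(); arc([.1,0,-.04])
d=bot.get_image("wrist"); cv2.imwrite("pics/w17.png",d["img"])
E
```

```text
t 28.05 a_tool 0.219 r 0.1184 z 0.0858 zmis -0.005 F_back(tangential) -0.52 Frad -0.56 Fz -0.67
0.1 [0.0007 0.0008 0.0142] 0.114
0 [ 0.0007 -0.0011  0.026 ] 0.214
-0.04 [ 0.0007 -0.0022  0.0307] 0.254
```

View pics/w17.png

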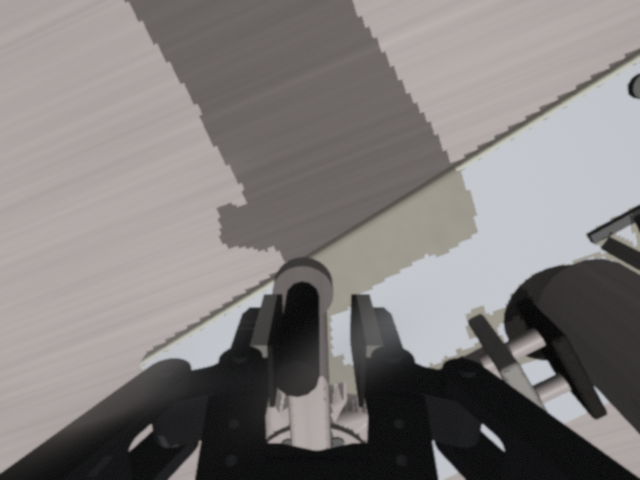

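>>> jog_arm(
  commands=[
    {"dp": [0.0005, 0.0008, 0.0142], "twist": 0.114},
    {"dp": [0.0005, -0.0011, 0.026], "twist": 0.214},
    {"dp": [0.0005, -0.0022, 0.0307], "twist": 0.254},
    {"dp": [0.0005, -0.0022, 0.0307], "twist": 0.254},
  ],
)

```text
t: 28.5
ee_pos: [0.4759, 0.0293, 0.0858]
orientation: [-0.326, 0.628, 0.314, 0.633]
ft_force: [-8.9, -8.3, 9.3]
width: 0.305
```

```bash
python3 - <<'E'
from h import *
feel(4); arc([-.06,-.08])
d=bot.get_image("wrist"); cv2.imwrite("pics/w18.png",d["img"])
E
```

```text
t 28.65 a -0.0395 F -10.87 +- 0.75 [-12.  -11.1 -10.  -10.5]
-0.06 [0.0008 0.0008 0.0024] 0.014
-0.08 [0.0008 0.0007 0.0048] 0.034
```

View pics/w18.png

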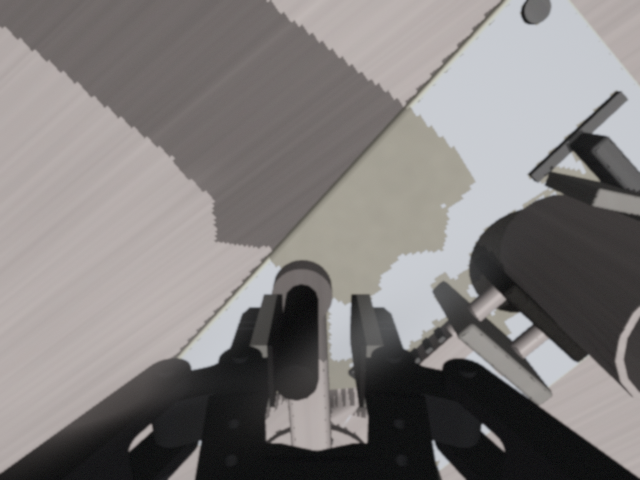

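The lever is hard against its parked stop (11 N reaction). Next I'll check the held force by feel, creeping forward only to re-engagement.

```bash
python3 - <<'E'
from h import *
arc([0.0,.06,.12,.16,.2])
E
```

```text
0.0 [ 0.0008  0.0007 -0.0048] -0.046
0.06 [ 0.0009  0.0001 -0.0119] -0.106
0.12 [ 0.0009 -0.0008 -0.0191] -0.166
0.16 [ 0.0009 -0.0017 -0.0238] -0.206
0.2 [ 0.0009 -0.0028 -0.0285] -0.246
```

>>> jog_arm(
  commands=[
    {"dp": [0.0008, 0.0007, -0.0048], "twist": -0.046},
    {"dp": [0.0009, 0.0001, -0.0119], "twist": -0.106},
    {"dp": [0.0009, -0.0008, -0.0191], "twist": -0.166},
    {"dp": [0.0009, -0.0017, -0.0238], "twist": -0.206},
    {"dp": [0.0009, -0.0028, -0.0285], "twist": -0.246},
    {"dp": [0.0009, -0.0028, -0.0285], "twist": -0.246},
  ],
)

```text
t: 29.3
ee_pos: [0.4623, 0.0031, 0.0855]
orientation: [-0.403, 0.583, 0.389, 0.589]
ft_force: [0.6, -0.7, -0.3]
width: 0.305
```

```bash
python3 - <<'E'
from h import *
feel(5); arc([.24,.28,.32])
E
```

```text
t 29.5 a 0.2029 F 0.04 +- 0.35 [-0.4  0.5 -0.2  0.1  0.3]
0.24 [ 0.0003  0.0003 -0.0049] -0.04
0.28 [ 0.0003  0.     -0.0097] -0.08
0.32 [ 0.0003 -0.0004 -0.0145] -0.12
```

>>> jog_arm(
  commands=[
    {"dp": [0.0003, 0.0003, -0.0049], "twist": -0.04},
    {"dp": [0.0003, 0, -0.0097], "twist": -0.08},
    {"dp": [0.0003, 0, -0.0097], "twist": -0.08},
  ],
)

```text
t: 29.8
ee_pos: [0.4585, -0.0043, 0.0851]
orientation: [-0.425, 0.567, 0.412, 0.572]
ft_force: [1.0, 1.5, -0.0]
width: 0.304
```

```bash
python3 - <<'E'
from h import *
feel(5); arc([.32,.36])
E
```

```text
t 30.0 a 0.2766 F 1.09 +- 0.79 [ 1.7  1.1 -0.3  0.8  2. ]
0.32 [ 0.0001  0.0001 -0.0052] -0.04
0.36 [ 0.0002 -0.0001 -0.01  ] -0.08
```

>>> jog_arm(
  commands=[
    {"dp": [0.0001, 0.0001, -0.0026], "twist": -0.02},
    {"dp": [0.0001, 0.0001, -0.0052], "twist": -0.04},
    {"dp": [0.0001, 0.0001, -0.0052], "twist": -0.04},
  ],
)

```text
t: 30.3
ee_pos: [0.4574, -0.0082, 0.0852]
orientation: [-0.437, 0.558, 0.424, 0.564]
ft_force: [2.7, 5.3, -1.7]
width: 0.304
```

```bash
python3 - <<'E'
from h import *
feel(7); arc([.36,.4])
E
```

```text
t 30.6 a 0.311 F 5.38 +- 0.38 [5.8 5.2 6.1 5.1 5.1 5.2 5.1]
0.36 [ 0.0002  0.0002 -0.0059] -0.039
0.4 [ 0.0002 -0.0001 -0.0107] -0.079
```

Re-engaging takes more than 5.4 N, so the held push is at least 35 N, and the peak was about 55 N. The engagement angle (≈0.3) also puts the last notch at ≈1.08–1.10, just short of the peak, giving about 50 N held. That's inside the band, so I'll park the lever.

```bash
python3 - <<'E'
from h import *
arc([.24,.12,.02,-.03])
E
```

```text
0.24 [ 0.0001 -0.0001  0.0085] 0.081
0.12 [ 0.0001 -0.0021  0.0227] 0.201
0.02 [ 0.0001 -0.0051  0.0343] 0.301
-0.03 [ 0.0001 -0.007   0.04  ] 0.351
```

>>> jog_arm(
  commands=[
    {"dp": [0.0001, -0.0001, 0.0085], "twist": 0.081},
    {"dp": [0.0001, -0.0021, 0.0227], "twist": 0.201},
    {"dp": [0.0001, -0.0051, 0.0343], "twist": 0.301},
    {"dp": [0.0001, -0.007, 0.04], "twist": 0.351},
    {"dp": [0.0001, -0.007, 0.04], "twist": 0.351},
  ],
)

```text
t: 31.1
ee_pos: [0.4746, 0.0291, 0.0849]
orientation: [-0.332, 0.624, 0.32, 0.631]
ft_force: [0.7, 0.7, 0.4]
width: 0.306
```

```bash
python3 - <<'E'
from h import *
feel(3); ang(); arc([-.01])
E
```

```text
t 31.2 a -0.0288 F 0.89 +- 0.63 [1.  0.1 1.6]
t 31.20 a_tool -0.026 r 0.1200 z 0.0848 zmis -0.002 F_back(tangential) 1.63 Frad -0.71 Fz -0.02
-0.01 [-0.0002 -0.     -0.0019] -0.018
```

>>> jog_arm(
  commands=[
    {"dp": [0, 0, -0.004], "twist": 0},
    {"dp": [-0.02, 0, -0.004], "twist": 0},
    {"dp": [-0.06, 0, -0.004], "twist": 0},
    {"dp": [-0.1, 0, -0.004], "twist": 0},
    {"dp": [-0.14, 0, -0.004], "twist": 0},
    {"dp": [-0.17, 0.02, -0.04], "twist": 0},
    {"dp": [-0.18, 0.03, -0.08], "twist": 0},
    {"dp": [-0.18, 0.03, -0.12], "twist": 0},
  ],
)

```text
t: 32.0
ee_pos: [0.3769, -0.0513, 0.266]
orientation: [-0.334, 0.622, 0.32, 0.632]
ft_force: [0.9, -1.8, -0.6]
width: 0.301
```

>>> jog_arm(
  commands=[
    {"dp": [0, 0, -0.04], "twist": 0},
    {"dp": [0, 0, -0.08], "twist": 0},
    {"dp": [0, 0, -0.12], "twist": 0},
    {"dp": [0, 0, -0.16], "twist": 0},
    {"dp": [0, 0, -0.18], "twist": 0},
    {"dp": [0, 0, -0.18], "twist": 0},
    {"dp": [0, 0, -0.18], "twist": 0},
  ],
)

```text
t: 32.7
ee_pos: [0.28, -0.2037, 0.2642]
orientation: [-0.331, 0.623, 0.322, 0.631]
ft_force: [1.7, 0.2, 0.7]
width: 0.306
```

```bash
python3 - <<'E'
from h import *
import pickle
s=bot.state(); print(s["t"],s["ee_pos"],s["ft_force"],s["joint_vel"].round(3))
d=bot.get_image("top"); cv2.imwrite("pics/t20.png",cv2.resize(d["img"][205:335,205:385],None,fx=4.4,fy=4.4,interpolation=cv2.INTER_CUBIC))
cv2.imwrite("pics/t20b.png",d["img"])
c=bot.get_image("scene"); cv2.imwrite("pics/s20.png",cv2.resize(c["img"][150:310,240:440],None,fx=3.9,fy=3.7))
E
```

```text
32.7 [ 0.28000968 -0.20372862  0.2642291 ] [1.73997387 0.19955708 0.71075414] [-0.02   0.001 -0.021 -0.004 -0.004 -0.    -0.01 ]
```

View pics/t20.png

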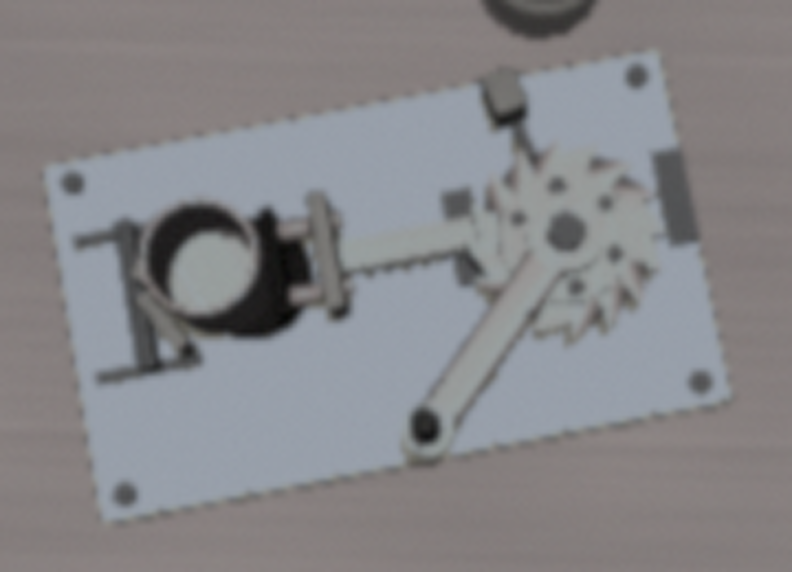

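View pics/s20.png

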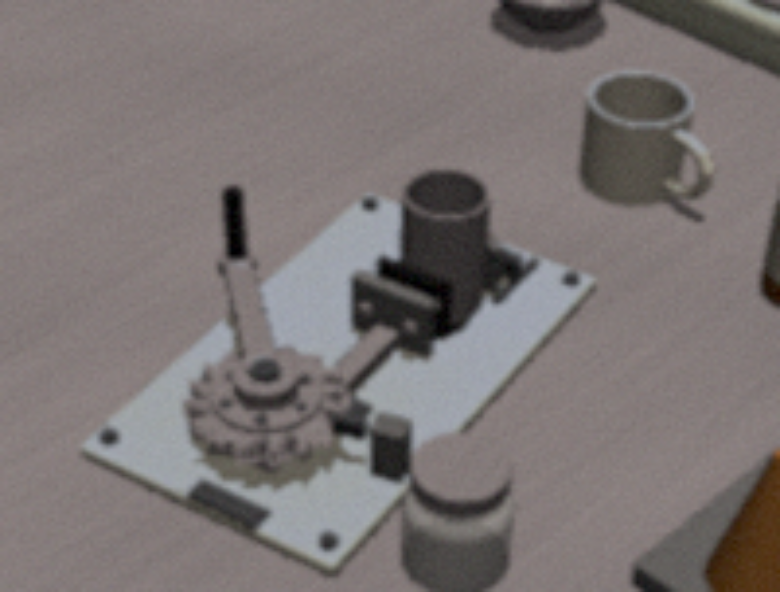

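View pics/t20b.png

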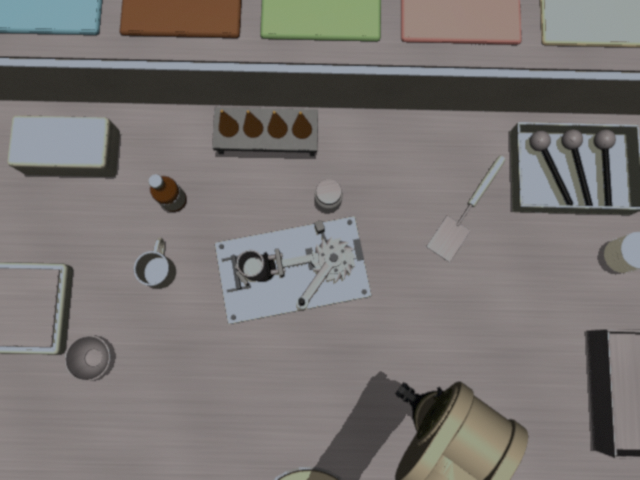

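The clear top view shows the beaker upright against the V, the pad spring compressed, and the lever post at (426,425) in the zoom, further back than at the start. Mug (153,270) and jar (328,195) are unmoved. One last check of lever angle, pad compression and beaker offset, then I'll hand in.

```bash
python3 - <<'E'
from h import *
d=bot.get_image("top")
z=lambda p:(205+(p[0]+.5)/4.4-.5,205+(p[1]+.5)/4.4-.5)
q=ray(d,z((426,425)),.125)[:2]-O; print("lever",.8-np.arctan2(q@YH,-q@XH))
b=ray(d,z((198,265)),.107)[:2]-O; print("beaker clamp xy",b@XH,b@YH)
P=lambda p:(ray(d,z(p),.064)[:2]-O)@YH
print("pad-plate now",P((268,262))-P((327,255)),"start",P((350,252))-P((418,238)))
bot.hand_in(); print("handed in", bot.state()["t"])
E
```

```text
lever 0.014587597187372014
beaker clamp xy 0.012935680493560035 0.1795493348905689
pad-plate now 0.02956322339335389 start 0.03468532384531779
the job is handed in; nothing more can be done
the job is handed in; nothing more can be done
```

The beaker is clamped against the stop with an estimated 35–55 N, most likely about 50 N, and the lever is parked. I handed the job in at about 33 s of the 72 s allowed; no verdict is reported.

I stood the beaker on the dark spot and let go. Then I worked the lever by its post with the fingers caged loosely around it, three strokes in all. I stopped the third stroke at about 55 N by feel and swung the lever back to its hard stop.

Last checks:
- **Clamping force by feel:** pushing the lever forward again until it re-engaged took about 5.4 N held still. That means at least 35 N on the beaker, below the 55 N peak. The angle where it re-engaged points to about 50 N.
- **Clamping force by image:** the pad spring looked about 5 mm compressed, which is only about 26 N. That is lower than the feel check, but it rests on hand-picked pixels at about 2 mm per pixel. It is still inside the 20–75 N band.
- **Lever:** about 0.015 rad from its parked end.
- **Beaker:** upright at x ≈ 13 mm, y ≈ 180 mm in the clamp's frame.
- **Mug, jar and robot:** the mug and jar look unmoved, and the robot is clear of everything.

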